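Gang up clock plates in the drilling jig

TASK

Load the drilling jig: slip the brown backing board over the stud first, then every brass clock plate on the bench, one on another, and the steel clamp ring on top. Before the cap goes on, tap the plates' edges until every brass plate sits snug against all three locating pins, then put the red cap on the stud, fully down on the ring, and leave the stack true and the other things on the bench where they are.

Things in the scene. Friction and masses are not known exactly. Their poses are not given: they have to be found in the camera images.
- jig: drilling jig, fixed to the bench: dark base 90 (own x) x 120 (own y) x 10 mm, on it a bright pedestal 30 x 64 mm with its top 22 mm above the bench, and a stud through its middle. Three locating pins: two on the +x side, one on the +y side. A 50 x 80 mm plate lying square with the jig and touching all three has its hole centred on the stud. Origin: centre of the underside, on the stud's axis, z up
- stud_tip (a point): tip of the stud: plain round steel post 10 mm thick, 80 mm tall over the bench, in the middle of the jig; the plates' 18 mm holes leave 4 mm of play round it
- pin_a (a point): tip of the first of the two pins for the plates' long edge, at (29, 28) mm in the jig's own x, y. The pins are steel, 8 mm thick, full thickness up to 55 mm above the bench, pointed tips at 62 mm
- pin_b (a point): tip of the second long-edge pin, at (29, -28) mm in the jig's own x, y; same size
- pin_c (a point): tip of the pin for the plates' short edge, at (0, 44) mm in the jig's own x, y; same size. The jig's -x and -y sides have no pins
- blank1: brass clock plate, a rectangle 50 (own x) x 80 (own y) x 5 mm with a round 18 mm hole in the middle and dark pivot marks, about 160 g; one of five alike, of which only 3 to 5 are there in a run; Smooth: the plates slide on one another (friction about 0.3). Starts flat on the bench. Origin: centre of its underside, z up
- blank2: brass clock plate, a rectangle 50 (own x) x 80 (own y) x 5 mm with a round 18 mm hole in the middle and dark pivot marks, about 160 g; one of five alike, of which only 3 to 5 are there in a run; Smooth: the plates slide on one another (friction about 0.3). Starts flat on the bench. Origin: centre of its underside, z up
- blank3: brass clock plate, a rectangle 50 (own x) x 80 (own y) x 5 mm with a round 18 mm hole in the middle and dark pivot marks, about 160 g; one of five alike, of which only 3 to 5 are there in a run; Smooth: the plates slide on one another (friction about 0.3). Starts flat on the bench. Origin: centre of its underside, z up
- blank4: brass clock plate, a rectangle 50 (own x) x 80 (own y) x 5 mm with a round 18 mm hole in the middle and dark pivot marks, about 160 g; one of five alike, of which only 3 to 5 are there in a run; Smooth: the plates slide on one another (friction about 0.3). Starts flat on the bench. Origin: centre of its underside, z up
- blank5: brass clock plate, a rectangle 50 (own x) x 80 (own y) x 5 mm with a round 18 mm hole in the middle and dark pivot marks, about 160 g; one of five alike, of which only 3 to 5 are there in a run; Smooth: the plates slide on one another (friction about 0.3). Starts flat on the bench. Origin: centre of its underside, z up
- backing: dark brown backing board, 50 (own x) x 80 (own y) x 8 mm with a round 18 mm hole in the middle, about 60 g; lies flat. Origin: centre of its underside, z up
- ring: steel clamp ring, 46 mm across, 8 mm thick, 15 mm hole, about 90 g; lies flat. Origin: centre of its underside, z up
- cap: red knurled slip-on cap, 34 mm across and 40 mm tall, with a 14 mm bore open at the bottom and 33 mm deep, about 80 g; slides freely over the stud, no thread; stands bore down. Origin: centre of its underside, z up
- vials: bystander: white block 60 x 100 x 30 mm with four corked glass vials, 61 mm tall in all. Origin: centre of its underside
- case: bystander: empty round black clock case, 100 mm across, 60 mm tall, open at the top. Origin: centre of its underside
- alarm: bystander: round black alarm clock standing on a foot, about 112 mm tall. Origin: centre of its underside
- driver: bystander: screwdriver 160 mm long lying on the bench. Origin: under its middle
- oil: bystander: small oil jar 34 mm across, 50 mm tall. Origin: centre of its underside
- brush: bystander: small brush 150 mm long lying on the bench. Origin: under its middle
Not all that is in view belongs to the job. Leave any pink or purple look-alike of the blank4 alone.

How it is judged:
By the outcome, as a careful person would: the job done as asked, in the order asked, and still so for the second after the job is handed in, with the robot touching nothing.
Of blank1, blank2, blank3, blank4, blank5 only 3 to 5 are there at a start; the rules pass over those that are not, and their reading is None.
At some moment in a run one of blank1, blank2, blank3, blank4, blank5, ring, cap may be knocked a few centimetres aside while the robot is not near it.
It also fails if it takes over 210 s, if anything falls off the work surface, if the arm or the gripper's body presses on something with over 40 N, if the wrist force passes 120 N, or if a joint passes its speed limit or range.

ROBOT

A 6-joint arm with a two-finger parallel gripper is mounted at the origin on the work surface. World frame = base frame: x ahead of the robot, y to its left, z up, the work surface at z = 0. Lengths are in m, angles in rad, forces in N, time in s.
With the tool pointing down it reaches from about 0.35 to 0.775 m from the base axis. Payload 7.3 kg.
Tool frame: the origin (TCP) lies at the very end of the fingers, on their centre line; the grasp point (between the pads) lies 19 mm behind it (pinch_z is the distance from the TCP to the grasp point, in m); z points along the fingers, y is the line along which they close (so a half turn about z gives the same grasp; the last joint's range is limited). The gripper opens to 92 mm and grips with 3 to 60 N. Pads are 19 mm wide; open, the fingers measure 130 mm over their backs; the gripper's body (75 mm by 190 mm) begins 47 mm behind the grasp point.
Start: joints at [-1.274, 0.342, 1.524, -0, 1.275, -0.146], TCP at [0.225, -0.474, 0.227] pointing down, gripper open.
Joint ranges: [-2.53, 2.53], [-0.77, 2.02], [0.04, 2.7], [-1, 4.14], [0.28, 2.66], [-3.11, 3.11]. Speed limits (rad/s): [2.57, 2.57, 3.14, 3.14, 3.14, 3.14].

INTERFACE

Orientations are given as [roll, pitch, yaw] about the fixed x, y, z axes, in that order (R = Rz(yaw) Ry(pitch) Rx(roll)).
In Python, from cell import * gives the robot as it stands.
- The arm moves only by the tool arm_command, never from a script. Its arguments are lists of equal length, an entry for each row: "fingers": the gripper command: -1 is fully open, 1 is shut, values between are in proportion; "travel": the shift along the tool's x, y, z in m, a list of three; "dr": the turn, a rotation vector about the tool's x, y, z in degrees, a list of three. In form: {"fingers": [fingers, ...], "travel": [[x, y, z], ...], "dr": [[wx, wy, wz], ...]}. A call has 1 to 8 rows; each row is the pose to reach, as a shift and turn from the pose commanded when the call began, along the tool's axes at that moment; what a row does not reach only later rows make up. A row lasts 1/12 s, in which the tool goes at most 41.7 mm and 7.16 degrees, less where a joint would pass 70% of its speed; a pose out of reach is approached as far as the arm can. A call with a gripper value outside its range is refused whole. The fingers move at their own pace and stop on an object; "squeeze" is the grip in N (left out, the last holds). Time passes only in rows, so rows that repeat a pose let the fingers close. It gives the time, the measured TCP pose, the force, the opening and the grip force at its end, in the units of the state.
- observe(): the state, without advancing time (a new reading comes with each control period).
- read_camera(name): name is "scene" or "top" or "wrist"; returns a dict with "color" (400x640x3 uint8, blue, green, red), "z_map" (400x640 float32, m along the optical axis (not along the pixel's ray), 0 where there is no reading), "fx", "fy", "cx", "cy" (pixels), "R" (3x3) and "t" (3): a world point X has camera coordinates R X + t. Camera axes: x right, y down, z forward; pixel columns grow to the right and rows downward; lengths in m; the calibration is good to about 2 mm. A picture is of the moment at which its call begins.
- hand_in(): hands the job in; it is judged then, once.
The state is a dict: "time": time; "qpos": joint angles; "qvel": joint speeds; "joint_efforts": joint torques, N m; "tool_pos": TCP position; "tool_rot": TCP orientation; "contact_force": force on the tool from outside, world axes, zero at the start; "torque": the same for the moment, N m; "opening": finger opening in m; "grip_force": force on a finger pad.
Only numpy, scipy, OpenCV 4.12 (cv2) and the standard library are available. Lean on these libraries where they do the work, as an engineer would, in place of code of your own. Each camera call takes 0.05 s, during which the arm holds its last target. There are 200 camera calls.

## Working session

There is one attempt and no reset: what is moved stays moved. The work goes in short steps, Python scripts to look and compute and a tool call to move; the robot and the scene stay as the last step left them, time stands still between calls to the robot, and variables do not carry over. Pictures are saved under pics/ and viewed, at most 14 in all, crops included, and the job is handed in when it is done.

Besides the shell and the picture viewer there is one more tool, called after "Emit:" by a JSON object that holds its "op" and its "data", one argument or row to a line. arm_command: Moves the arm, as the interface text tells. Its arguments: {"type":"object","properties":{"fingers":{"type":"array","items":{"type":"number"}},"travel":{"type":"array","items":{"type":"array","items":{"type":"number"}}},"dr":{"type":"array","items":{"type":"array","items":{"type":"number"}}},"squeeze":{"type":"number"}},"required":["fingers","travel","dr"]}

```bash
mkdir -p pics; ls; cat > h.py <<'E'
from cell import *
import numpy as np, cv2
def snap(n,f,crop=None,s=1):
    d=read_camera(n); im=d["color"]
    np.savez('last_%s.npz'%n,**d)
    if crop: im=im[crop[1]:crop[3],crop[0]:crop[2]]
    if s!=1: im=cv2.resize(im,None,fx=s,fy=s,interpolation=cv2.INTER_CUBIC)
    cv2.imwrite('pics/'+f,im); return d
def cloud(d):
    z=d["z_map"]; v,u=np.indices(z.shape)
    P=np.stack([(u-d["cx"])/d["fx"]*z,(v-d["cy"])/d["fy"]*z,z],-1)
    return (P-d["t"])@d["R"]
def atz(d,u,v,h):
    R,t=d["R"],d["t"]; r=R.T@np.array([(u-d["cx"])/d["fx"],(v-d["cy"])/d["fy"],1]); c=-R.T@t
    return c+r*(h-c[2])/r[2]
E
python3 - <<'E'
from h import *
print(observe())
d=snap("top","t0.png",s=1.25); print(d["R"],d["t"],d["fx"])
d=snap("scene","s0.png",s=1.25); print(d["R"],d["t"])
E
```

```text
pics
{'time': 0.0, 'qpos': array([-1.27401233e+00,  3.42710852e-01,  1.52500504e+00,  3.00032544e-06,
        1.27539634e+00, -1.45980408e-01]), 'qvel': array([-0.00051179, -0.00210266, -0.00086274, -0.00178522,  0.0004725 ,
       -0.00056864]), 'joint_efforts': array([-4.21807817e-05, -4.31248999e+01, -2.44220692e+01,  7.18009262e-02,
        5.58930205e-02, -1.33178100e-04]), 'tool_pos': array([ 0.22484211, -0.47397258,  0.2260553 ]), 'tool_rot': array([-3.14008966e+00, -2.23879556e-04,  4.42763361e-01]), 'contact_force': array([ 0.31006271, -0.61071475,  0.16779353]), 'torque': array([-0.047461  ,  0.06562239,  0.01865025]), 'grip_force': 0.0, 'opening': 0.09200369160623866}
[[-0.00894645 -0.99991867 -0.00908955]
 [-0.99052608  0.01010735 -0.13695225]
 [ 0.13703298  0.0077782  -0.99053595]] [0.02886579 0.55660151 1.58956635] 434.66864542735277
[[-0.7052483   0.70876021 -0.01684668]
 [ 0.52105985  0.50207172 -0.69023229]
 [-0.48075094 -0.49556328 -0.72339171]] [ 0.36566991 -0.22508218  1.42398084]
```

View pics/t0.png

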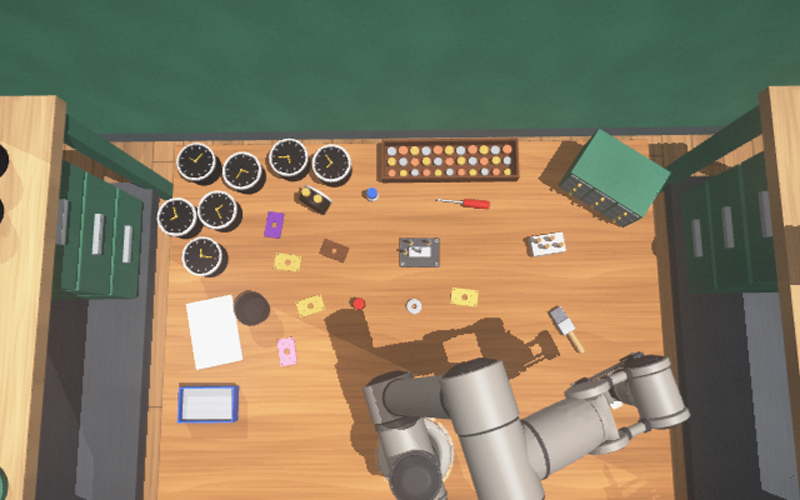

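View pics/s0.png

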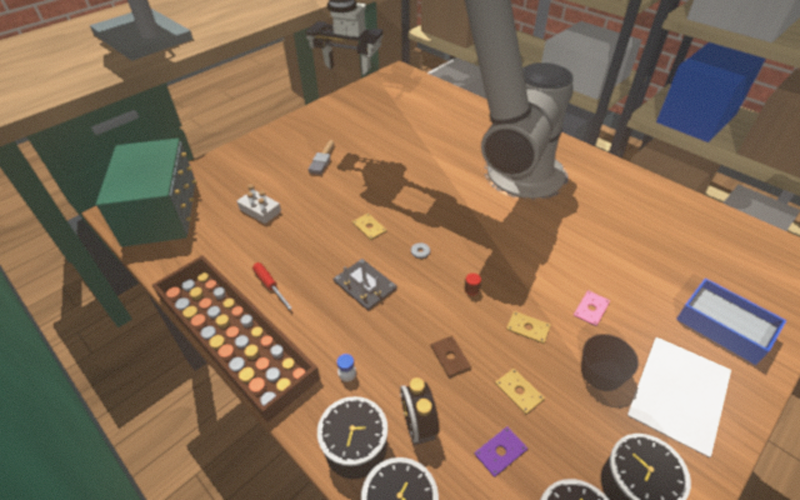

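Top view shows three brass plates (287,262), (310,306), (464,297); the pink one (287,352) and purple one (274,224) are look-alikes to leave alone. Also seen: board (334,250), ring (414,306), cap (358,303), jig (419,252).

```bash
cat > seg.py <<'E'
from h import *
def blobs(d,zr=(-0.01,0.06)):
    im=d["color"]; P=cloud(d); hsv=cv2.cvtColor(im,cv2.COLOR_BGR2HSV)
    return im,P,hsv
E
python3 - <<'E'
from h import *
d=dict(np.load('last_top.npz')); im=d["color"]; hsv=cv2.cvtColor(im,cv2.COLOR_BGR2HSV); P=cloud(d)
for n,(u,v),h in [("b1",(230,210),.005),("b2",(248,245),.005),("b3",(371,238),.005),("board",(267,200),.008),("ring",(331,245),.008),("cap",(287,242),.04),("jig",(336,202),.01),("pink",(230,281),.005),("purp",(219,179),.005)]:
    w=im[v-22:v+22,u-25:u+25]
    c=np.median(P[v-6:v+7,u-6:u+7].reshape(-1,3),0)
    print(n,hsv[v-5,u-5],np.round(atz(d,u,v,h),4),c.round(4))
c=cv2.resize(im[150:300,200:400],None,fx=4,fy=4,interpolation=cv2.INTER_CUBIC); cv2.imwrite('pics/t0c.png',c)
E
```

```text
b1 [ 24 126 242] [0.5675 0.3788 0.005 ] [0.5678 0.3793 0.004 ]
b2 [ 24 127 242] [0.4329 0.3078 0.005 ] [0.4331 0.3082 0.0043]
b3 [ 26 120 246] [ 0.4549 -0.1582  0.005 ] [ 0.4551 -0.1584  0.0047]
board [ 11 131 146] [0.6043 0.2368 0.008 ] [0.605  0.2372 0.007 ]
ring [ 13 134 150] [ 0.4297 -0.0065  0.008 ] [ 0.4299 -0.0065  0.0056]
cap [ 14 136 216] [0.4405 0.1568 0.04  ] [0.4405 0.157  0.0048]
jig [163  10 179] [ 0.5935 -0.0274  0.01  ] [ 0.5915 -0.0272  0.0194]
pink [160  45 247] [0.2988 0.3734 0.005 ] [0.2987 0.3736 0.0048]
purp [140 134 188] [0.6891 0.424  0.005 ] [0.6892 0.4246 0.0048]
```

View pics/t0c.png

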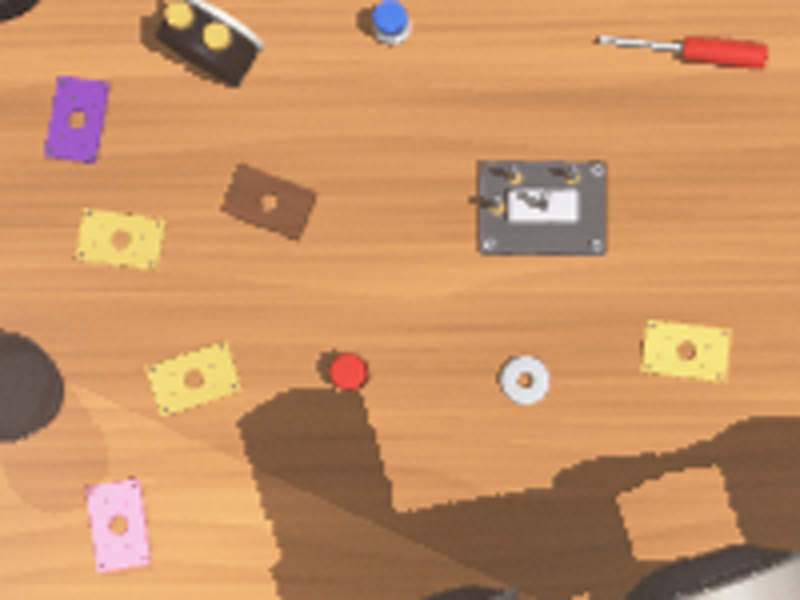

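Up in the picture is world +x and left is +y, so the jig is roughly square with the world: pins a and b sit on the far side and pin c on the left. Next: fit poses.

```bash
cat > seg.py <<'E'
from h import *
COL={"brass":((20,90,150),(32,255,255)),"board":((0,60,40),(14,200,115)),"cap":((0,170,90),(6,255,255)),"white":((0,0,195),(180,40,255)),"jigbase":((0,0,60),(180,60,140))}
# centre + yaw (of long side's normal = own x) of coloured blobs within xy box at height h
def find(d,col,h,box,amin=60):
    hsv=cv2.cvtColor(d["color"],cv2.COLOR_BGR2HSV)
    m=cv2.inRange(hsv,*map(np.array,COL[col])); out=[]
    P=cloud(d); x0,x1,y0,y1=box
    m[(P[...,0]<x0)|(P[...,0]>x1)|(P[...,1]<y0)|(P[...,1]>y1)]=0
    m=cv2.morphologyEx(m,cv2.MORPH_CLOSE,np.ones((3,3)))
    for c in cv2.findContours(m,cv2.RETR_EXTERNAL,cv2.CHAIN_APPROX_NONE)[0]:
        if cv2.contourArea(c)<amin: continue
        w=np.array([atz(d,u,v,h)[:2] for u,v in c[:,0]],np.float32)*1000
        (cx,cy),(a,b),t=cv2.minAreaRect(w)
        if a>b: t+=90   # direction of short side
        t=(t+90)%180-90
        M=cv2.moments(w.reshape(-1,1,2))
        out.append((np.round([M['m10']/M['m00'],M['m01']/M['m00']],1),np.round((cx,cy),1),np.round(sorted((a,b)),1),round(t,1)))
    return out
E
python3 - <<'E'
from seg import *
d=dict(np.load('last_top.npz')); B=(.35,.75,-.4,.45)
print("brass",find(d,"brass",.005,B)); print("board",find(d,"board",.008,(.55,.65,.18,.29)))
print("ring",find(d,"white",.008,(.39,.47,-.05,.04),20)); print("cap",find(d,"cap",.04,(.40,.48,.1,.2),20))
print("jig",find(d,"jigbase",.01,(.53,.66,-.1,.05))); print("ped",find(d,"white",.022,(.56,.62,-.08,.02),20))
d2=dict(np.load('last_scene.npz')); print("S brass",find(d2,"brass",.005,B))
print("S ped",find(d2,"white",.022,(.56,.62,-.08,.02),20),"cap",find(d2,"cap",.02,(.40,.48,.1,.2),20),"ring",find(d2,"white",.008,(.39,.47,-.05,.04),20))
E
```

```text
brass [(array([435.4, 307.6]), array([435.5, 307.7]), array([48.2, 78.7]), 18.0), (array([ 458. , -158.1]), array([ 458.1, -158.2]), array([49.1, 79.6]), -6.9), (array([569.9, 380.3]), array([570. , 380.2]), array([49. , 78.5]), -7.0)]
board []
ring [(array([431.1,  -6.3]), array([431.6,  -6.5]), array([37.8, 41.5]), 89.4)]
cap [(array([438.6, 157.8]), array([438.7, 156.9]), array([25.9, 29.9]), -0.5)]
jig [(array([594.4, -24.1]), array([593.7, -23.7]), array([ 85.1, 115. ]), -0.6)]
ped [(array([594.4, -25. ]), array([595.5, -23.4]), array([23.1, 60.8]), -0.6)]
S brass [(array([571.4, 381.1]), array([571.3, 380.8]), array([47.3, 77.6]), -8.0), (array([438.9, 308.1]), array([438.7, 308.8]), array([48.7, 75.6]), 18.0), (array([ 459.9, -156.7]), array([ 459. , -156.1]), array([45.5, 78.2]), -9.0)]
S ped [(array([590.5,  -8. ]), array([589.4,  -9.1]), array([11.6, 34.3]), -22.5), (array([600.1, -43.3]), array([601.2, -44.2]), array([18.3, 34.1]), -36.2)] cap [(array([426.8, 151.3]), array([426.7, 151.1]), array([29.4, 31. ]), 44.0)] ring []
```

Emit:
{"op": "arm_command", "data": {
  "fingers": [-1,-1,-1,-1,-1,-1,-1,-1],
  "travel": [
    [0.26,-0.12,-0.02],
    [0.26,-0.12,-0.02],
    [0.26,-0.12,-0.02],
    [0.26,-0.12,-0.02],
    [0.26,-0.12,-0.02],
    [0.26,-0.12,-0.02],
    [0.26,-0.12,-0.02],
    [0.26,-0.12,-0.02]
  ],
  "dr": [
    [0,0,-40],
    [0,0,-40],
    [0,0,-40],
    [0,0,-40],
    [0,0,-40],
    [0,0,-40],
    [0,0,-40],
    [0,0,-40]
  ]
}}

```text
time: 0.77
tool_pos: [0.4116, -0.2497, 0.2471]
tool_rot: [3.141, -0.002, 1.147]
contact_force: [-0.9, 0.6, 0.3]
opening: 0.0919
grip_force: 0.0
```

```bash
cat > go.py <<'E'
# usage: go.py x y z yawdeg -> travel (tool axes, m) and turn (deg) from the measured pose
import sys; from cell import *
import numpy as np
from scipy.spatial.transform import Rotation as R
s=observe(); p=s["tool_pos"]; r=R.from_euler('xyz',s["tool_rot"])
x,y,z,w=map(float,sys.argv[1:5])
print("t",round(s["time"],2),"pos",p.round(4),"yaw",round(np.degrees(s["tool_rot"][2]),1),"open",round(s["opening"],4),"f",s["contact_force"].round(1),"grip",round(s["grip_force"],1))
g=R.from_euler('xyz',[np.pi,0,np.radians(w)])
print("travel",r.inv().apply([x-p[0],y-p[1],z-p[2]]).round(4),"dr",np.degrees((r.inv()*g).as_rotvec()).round(2))
E
python3 go.py .594 -.024 .25 90
```

```text
t 0.77 pos [ 0.4116 -0.2497  0.2471] yaw 65.7 open 0.0919 f [-0.9  0.6  0.3] grip 0.0
travel [ 0.2808  0.0734 -0.0022] dr [  0.08  -0.11 -24.29]
```

Emit:
{"op": "arm_command", "data": {
  "fingers": [-1,-1,-1,-1,-1,-1,-1,-1],
  "travel": [
    [0.281,0.0735,-0.002],
    [0.281,0.0735,-0.002],
    [0.281,0.0735,-0.002],
    [0.281,0.0735,-0.002],
    [0.281,0.0735,-0.002],
    [0.281,0.0735,-0.002],
    [0.281,0.0735,-0.002],
    [0.281,0.0735,-0.002]
  ],
  "dr": [
    [0,0,-24.3],
    [0,0,-24.3],
    [0,0,-24.3],
    [0,0,-24.3],
    [0,0,-24.3],
    [0,0,-24.3],
    [0,0,-24.3],
    [0,0,-24.3]
  ]
}}

```text
time: 1.43
tool_pos: [0.5952, -0.0244, 0.2475]
tool_rot: [3.141, -0.002, 1.57]
contact_force: [-1.3, 0.5, -0.1]
opening: 0.0917
grip_force: 0.0
```

```bash
python3 go.py .604 .236 .2 68; python3 -c "
from h import *
d=snap('wrist','w1.png'); print(d['R'].round(3),(-d['R'].T@d['t']).round(3),d['fx'])"
```

```text
t 1.43 pos [ 0.5952 -0.0244  0.2475] yaw 90.0 open 0.0917 f [-1.3  0.5 -0.1] grip 0.0
travel [0.2603 0.0085 0.0481] dr [ 0.   -0.14 21.95]
[[ 1.    -0.001 -0.   ]
 [-0.001 -0.959  0.284]
 [-0.    -0.284 -0.959]] [0.595 0.053 0.405] 289.5935835333967
```

View pics/w1.png

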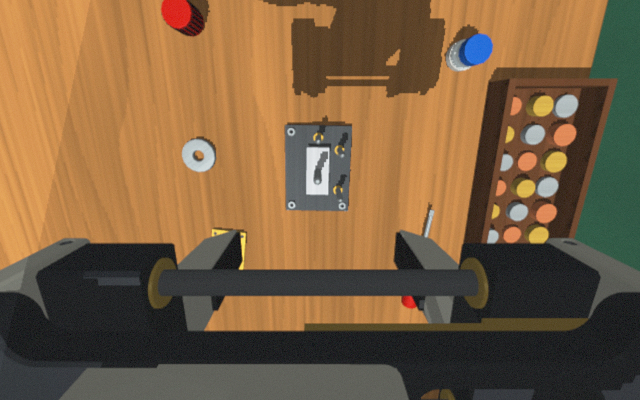

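The wrist view shows the jig from close by: pedestal at (317,170), pins at (319,133), (341,148) and (338,188). I'll fit it from this view and confirm the board.

```bash
python3 - <<'E'
from seg import *
d=dict(np.load('last_wrist.npz')); P=cloud(d).reshape(-1,3)
def box(a,b):
    q=P[(P[:,2]>a)&(P[:,2]<b)&(abs(P[:,0]-.595)<.06)&(abs(P[:,1]+.025)<.075)]
    (c,s,t)=cv2.minAreaRect((q[:,:2]*1000).astype(np.float32)); return len(q),np.round(c,1),np.round(s,1),round(t,2),q
for a,b in [(.006,.03),(.018,.026)]: print(box(a,b)[:4])
q=box(.05,.09)[4]
print(np.round(q*1000).astype(int)[::2])
print("ring",find(d,"white",.008,(.39,.47,-.05,.04),20),"ped",find(d,"white",.022,(.56,.62,-.08,.02)),"base",find(d,"jigbase",.01,(.53,.66,-.1,.05)))
E
```

```text
(5269, array([593.7, -22.8]), array([120. ,  89.8]), 88.82)
(956, array([601.7, -14.7]), array([46.6, 78.8]), 0.12)
[[593  24  54]
 [595  25  55]
 [591  23  54]
 [594  24  57]
 [596  24  56]
 [592  22  57]
 [594  23  60]
 [596  23  59]
 [591  21  56]
 [594  22  62]
 [596  22  61]
 [599  21  54]
 [593  20  60]
 [595  21  62]
 [597  20  56]
 [594  19  61]
 [596  19  57]
 [594  18  57]
 [596  18  56]
 [622   8  55]
 [624   8  56]
 [620   7  55]
 [623   7  58]
 [625   7  58]
 [619   5  51]
 [621   6  59]
 [624   6  61]
 [626   6  56]
 [620   5  57]
 [622   6  63]
 [625   5  62]
 [620   3  56]
 [622   4  62]
 [625   4  62]
 [622   2  57]
 [624   3  61]
 [623   1  56]
 [591 -19  50]
 [594 -18  54]
 [596 -19  50]
 [591 -19  56]
 [594 -18  60]
 [596 -19  55]
 [590 -20  57]
 [593 -18  65]
 [595 -18  63]
 [597 -20  58]
 [591 -18  69]
 [594 -18  73]
 [596 -19  67]
 [589 -23  55]
 [591 -19  72]
 [594 -18  75]
 [596 -19  72]
 [599 -23  55]
 [590 -20  74]
 [593 -19  76]
 [595 -19  77]
 [597 -20  74]
 [589 -22  70]
 [592 -20  77]
 [594 -20  78]
 [596 -20  78]
 [599 -22  68]
 [590 -22  76]
 [593 -21
[... 559 characters left out ...]
), array([430. ,  -4.5]), array([41.2, 41.2]), 42.0)] ped [(array([593.7, -23.4]), array([593.7, -23.6]), array([29.6, 63. ]), -0.7)] base [(array([ 921.3, -430.4]), array([ 921.5, -429.3]), array([23.3, 99.4]), 89.9), (array([ 417.1, -402.4]), array([ 413.7, -400.7]), array([ 78.9, 684.7]), 89.9), (array([ 283.4, -198.1]), array([ 283.7, -197.9]), array([12.4, 64.3]), 89.9), (array([ 592.1, -219.5]), array([ 594.7, -232.7]), array([107. , 502.7]), -88.6), (array([ 762.7, -151.5]), array([ 758.4, -150.9]), array([ 39.2, 110.8]), 47.2), (array([ 426.2, -151.1]), array([ 430.9, -150.7]), array([ 39.7, 112.1]), -47.7), (array([594.1, -23.4]), array([594.1, -22.5]), array([ 89.2, 119.2]), -1.2)]
```

Emit:
{"op": "arm_command", "data": {
  "fingers": [-1,-1,-1,-1,-1,-1,-1,-1],
  "travel": [
    [0.26,0.0085,0.05],
    [0.26,0.0085,0.05],
    [0.26,0.0085,0.05],
    [0.26,0.0085,0.05],
    [0.26,0.0085,0.05],
    [0.26,0.0085,0.05],
    [0.26,0.0085,0.05],
    [0.26,0.0085,0.05]
  ],
  "dr": [
    [0,0,22],
    [0,0,22],
    [0,0,22],
    [0,0,22],
    [0,0,22],
    [0,0,22],
    [0,0,22],
    [0,0,22]
  ]
}}

```text
time: 2.15
tool_pos: [0.6011, 0.2333, 0.1968]
tool_rot: [-3.139, 0.001, 1.185]
contact_force: [-0.9, -0.4, -0.3]
opening: 0.0916
grip_force: 0.0
```

```bash
python3 go.py .604 .236 .1 68; python3 -c "
from h import *
d=snap('wrist','w2.png')"
```

```text
t 2.15 pos [0.6011 0.2333 0.1968] yaw 67.9 open 0.0916 f [-0.9 -0.4 -0.3] grip 0.0
travel [0.0037 0.002  0.0968] dr [-0.17  0.05 -0.12]
```

View pics/w2.png

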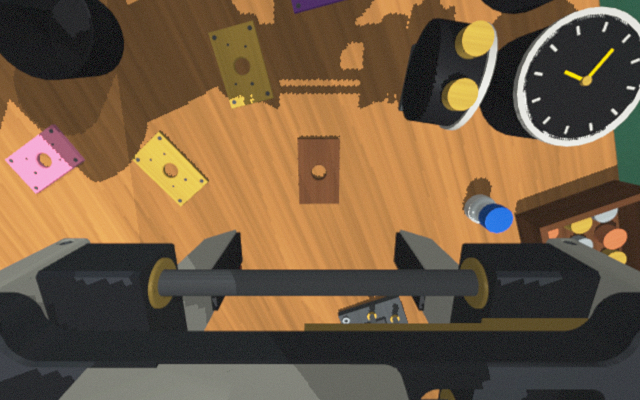

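Board at (319,170) in the wrist view, lined up with the fingers. I'll fit it, along with the two visible brass plates.

```bash
python3 - <<'E'
from seg import *
d=dict(np.load('last_wrist.npz')); print(cv2.cvtColor(d["color"],cv2.COLOR_BGR2HSV)[190,305:335:6])
COL["board"]=((0,80,40),(12,200,140))
print(find(d,"board",.008,(.55,.66,.18,.29)))
print(find(d,"brass",.005,(.35,.75,.2,.45)))
E
```

```text
[[ 12 143 118]
 [ 12 151 132]
 [ 12 144 129]
 [ 12 140 133]
 [ 11 147 132]]
[(array([603.5, 240. ]), array([603.3, 240.1]), array([49. , 80.3]), -22.0)]
[(array([434.9, 310. ]), array([434.8, 310.1]), array([50.8, 80.5]), 18.2), (array([547.5, 350.5]), array([547.6, 350.6]), array([11.6, 18.1]), 82.6), (array([787.3, 260.8]), array([786.9, 260.8]), array([32.3, 34. ]), 3.3)]
```

Emit:
{"op": "arm_command", "data": {
  "fingers": [-1,-1,-1,-1,-1,-1,-1,-1],
  "travel": [
    [0.0066,0,0.03],
    [0.0066,0,0.07],
    [0.0066,0,0.11],
    [0.0066,0,0.15],
    [0.0066,0,0.175],
    [0.0066,0,0.188],
    [0.0066,0,0.1945],
    [0.0066,0,0.1945]
  ],
  "dr": [
    [0,0,0],
    [0,0,0],
    [0,0,0],
    [0,0,0],
    [0,0,0],
    [0,0,0],
    [0,0,0],
    [0,0,0]
  ]
}}

```text
time: 2.87
tool_pos: [0.6051, 0.2348, 0.0039]
tool_rot: [-3.141, 0.001, 1.18]
contact_force: [0.2, 1.2, 0.8]
opening: 0.0918
grip_force: 0.0
```

Emit:
{"op": "arm_command", "data": {
  "fingers": [1,1,1,1,1,1,1,1],
  "travel": [
    [0,0,0],
    [0,0,0],
    [0,0,0],
    [0,0,0],
    [0,0,0],
    [0,0,0],
    [0,0,0],
    [0,0,0]
  ],
  "dr": [
    [0,0,0],
    [0,0,0],
    [0,0,0],
    [0,0,0],
    [0,0,0],
    [0,0,0],
    [0,0,0],
    [0,0,0]
  ],
  "squeeze": 20
}}

```text
time: 3.53
tool_pos: [0.6049, 0.2364, 0.0044]
tool_rot: [3.141, -0.0, 1.181]
contact_force: [-0.4, -0.2, 2.0]
opening: 0.0498
grip_force: 20.0
```

```bash
python3 go.py .592 -.025 .13 89
```

```text
t 3.53 pos [0.6049 0.2364 0.0044] yaw 67.7 open 0.0498 f [-0.4 -0.2  2. ] grip 20.0
travel [-0.2467  0.0874 -0.1256] dr [ 1.000e-02 -0.000e+00 -2.132e+01]
```

Emit:
{"op": "arm_command", "data": {
  "fingers": [1,1,1],
  "travel": [
    [0,0,-0.04],
    [0,0,-0.08],
    [0,0,-0.11]
  ],
  "dr": [
    [0,0,0],
    [0,0,0],
    [0,0,0]
  ]
}}

```text
time: 3.78
tool_pos: [0.6053, 0.2364, 0.1166]
tool_rot: [3.14, -0.001, 1.181]
contact_force: [1.1, 0.9, 0.4]
opening: 0.0496
grip_force: 20.0
```

Emit:
{"op": "arm_command", "data": {
  "fingers": [1,1,1,1,1,1,1,1],
  "travel": [
    [-0.035,0.0125,-0.005],
    [-0.0705,0.025,-0.01],
    [-0.106,0.0375,-0.016],
    [-0.141,0.05,-0.016],
    [-0.176,0.062,-0.016],
    [-0.211,0.075,-0.016],
    [-0.2467,0.0874,-0.016],
    [-0.2467,0.0874,-0.016]
  ],
  "dr": [
    [0,0,-3],
    [0,0,-6],
    [0,0,-9],
    [0,0,-12],
    [0,0,-15],
    [0,0,-18],
    [0,0,-21.3],
    [0,0,-21.3]
  ]
}}

```text
time: 4.45
tool_pos: [0.5917, -0.0317, 0.1301]
tool_rot: [-3.142, 0.003, 1.55]
contact_force: [-0.0, -0.3, -0.4]
opening: 0.0494
grip_force: 20.0
```

Emit:
{"op": "arm_command", "data": {
  "fingers": [1,1,1],
  "travel": [
    [0,0,0],
    [0,0,0],
    [0,0,0]
  ],
  "dr": [
    [0,0,0],
    [0,0,0],
    [0,0,0]
  ]
}}

```text
time: 4.7
tool_pos: [0.592, -0.0238, 0.1301]
tool_rot: [-3.141, -0.0, 1.554]
contact_force: [0.3, 0.4, -0.6]
opening: 0.0492
grip_force: 20.0
```

Emit:
{"op": "arm_command", "data": {
  "fingers": [1],
  "travel": [
    [0,0,0]
  ],
  "dr": [
    [0,0,0]
  ]
}}

```text
time: 4.78
tool_pos: [0.592, -0.0236, 0.1301]
tool_rot: [-3.141, -0.0, 1.555]
contact_force: [0.3, -0.3, -1.4]
opening: 0.0496
grip_force: 20.0
```

```bash
python3 go.py .592 -.025 .13 89; python3 - <<'E'
from seg import *
s=observe(); print(s["tool_pos"],s["qpos"])
d=snap('wrist','w3.png'); s=observe(); print(s["tool_pos"])
# board in hand: top at about tool z + 6mm
P=cloud(d); R=d["R"];print((-R.T@d["t"]).round(4))
COL["board"]=((0,80,40),(12,200,140))
for h in (.13,.135,.14): print(find(d,"board",h,(.55,.64,-.09,.05)))
m=(abs(P[...,0]-.594)<.03)&(abs(P[...,1]+.023)<.05)&(P[...,2]>.1)
print(np.percentile(P[m][:,2],[5,50,95]))
E
```

```text
t 4.78 pos [ 0.592  -0.0236  0.1301] yaw 89.1 open 0.0496 f [ 0.3 -0.3 -1.4] grip 20.0
travel [-0.0014 -0.      0.0001] dr [-0.01 -0.01  0.07]
[ 0.59203203 -0.02355844  0.1301274 ] [-1.69142513e-01  5.51607713e-01  1.46555424e+00  1.35012623e-04
  1.12462723e+00 -1.52973143e-01]
[ 0.59203113 -0.02365234  0.13012719]
[0.5929 0.0543 0.2879]
[(array([590.5, -60.4]), array([591. , -60.8]), array([ 5.9, 49.8]), 89.1), (array([591.7, -10.1]), array([591.6,  -9.7]), array([52.1, 57.7]), -0.9)]
[(array([590.5, -56.8]), array([591.1, -57.1]), array([ 5.8, 48.2]), 89.1), (array([591.7,  -8.1]), array([591.6,  -7.6]), array([50.5, 55.9]), -0.9)]
[(array([590.6, -53.2]), array([591.1, -53.5]), array([ 5.6, 46.6]), 89.1), (array([591.8,  -6. ]), array([591.6,  -5.6]), array([48.8, 54.1]), -0.9)]
[0.13285919 0.22179782 0.24480934]
```

View pics/w3.png

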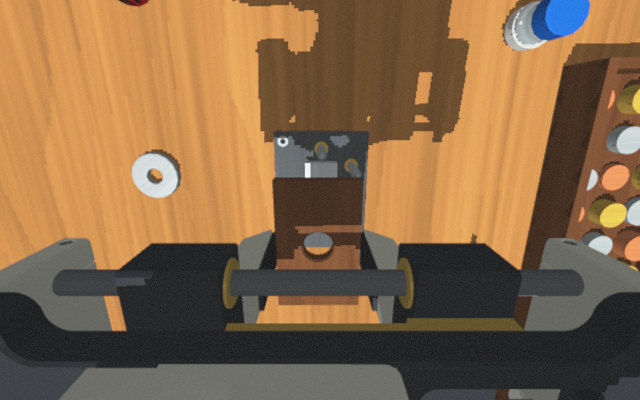

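The board is held square, with its hole visible at (319,243) and its edges at rows 179 and 304. Working out where the hole is in the hand.

```bash
python3 - <<'E'
from seg import *
d=dict(np.load('last_wrist.npz'))
for u,v in [(319,243),(319,179),(275,243),(364,243),(319,304)]: print(atz(d,u,v,.1337).round(4))
c=d["color"][225:262,300:340]; g=cv2.cvtColor(c,cv2.COLOR_BGR2HSV)
m=(g[...,1]<70).astype(np.uint8); M=cv2.moments(m,True); u,v=300+M['m10']/M['m00'],225+M['m01']/M['m00']; print(u,v,m.sum(),atz(d,u,v,.1337))
E
```

```text
[ 0.5923 -0.0193  0.1337]
[0.5929 0.0189 0.1337]
[ 0.5666 -0.0189  0.1337]
[ 0.6185 -0.0197  0.1337]
[ 0.5916 -0.061   0.1337]
317.65866666666665 239.904 375 [ 0.59150803 -0.01730931  0.1337    ]
```

Emit:
{"op": "arm_command", "data": {
  "fingers": [1,1,1,1,1,1,1,1],
  "travel": [
    [-0.004,0,0],
    [-0.004,0,0.015],
    [-0.004,0,0.03],
    [-0.004,0,0.05],
    [-0.004,0,0.07],
    [-0.004,0,0.085],
    [-0.004,0,0.096],
    [-0.004,0,0.1025]
  ],
  "dr": [
    [0,0,0],
    [0,0,0],
    [0,0,0],
    [0,0,0],
    [0,0,0],
    [0,0,0],
    [0,0,0],
    [0,0,0]
  ]
}}

```text
time: 5.5
tool_pos: [0.5919, -0.0285, 0.0265]
tool_rot: [-3.141, -0.0, 1.553]
contact_force: [1.0, 1.2, 0.4]
opening: 0.0495
grip_force: 20.0
```

Emit:
{"op": "arm_command", "data": {
  "fingers": [1,1,0.2,-0.2,-0.2,-0.2,-0.2],
  "travel": [
    [0,0,0],
    [0,0,0],
    [0,0,0],
    [0,0,0],
    [0,0,0],
    [0,0,-0.03],
    [0,0,-0.065]
  ],
  "dr": [
    [0,0,0],
    [0,0,0],
    [0,0,0],
    [0,0,0],
    [0,0,0],
    [0,0,0],
    [0,0,0]
  ]
}}

```text
time: 6.08
tool_pos: [0.5899, -0.0292, 0.0914]
tool_rot: [-3.136, -0.0, 1.553]
contact_force: [0.7, -0.5, 1.0]
opening: 0.0552
grip_force: 0.0
```

Emit:
{"op": "arm_command", "data": {
  "fingers": [-1,-1,-1,-1],
  "travel": [
    [0,0,-0.04],
    [0,0,-0.08],
    [0,0,-0.12],
    [0,0,-0.12]
  ],
  "dr": [
    [0,0,0],
    [0,0,0],
    [0,0,0],
    [0,0,0]
  ]
}}

```text
time: 6.42
tool_pos: [0.5955, -0.03, 0.2223]
tool_rot: [3.126, 0.003, 1.553]
contact_force: [0.3, -0.5, 0.7]
opening: 0.0768
grip_force: 0.0
```

```bash
python3 go.py .4345 .309 .2 108; python3 - <<'E'
from seg import *
d=snap('wrist','w4.png')
COL["board"]=((0,80,40),(13,200,150))
print(find(d,"board",.03,(.55,.64,-.09,.05)))
t=snap('top','t1.png'); B=(.35,.75,-.4,.45); print("brass",find(t,"brass",.005,B))
E
```

```text
t 6.42 pos [ 0.5955 -0.03    0.2223] yaw 89.0 open 0.0768 f [ 0.3 -0.5  0.7] grip 0.0
travel [ 0.3361 -0.1674  0.0187] dr [  0.85   0.32 -19.04]
[(array([591.7, -26.1]), array([592.2, -25.9]), array([49.6, 80.2]), -2.5)]
brass [(array([ 458. , -158.1]), array([ 458.1, -158.2]), array([49.1, 79.6]), -6.9), (array([569.8, 380.3]), array([569.8, 380.1]), array([48.4, 78.1]), -8.1)]
```

View pics/w4.png

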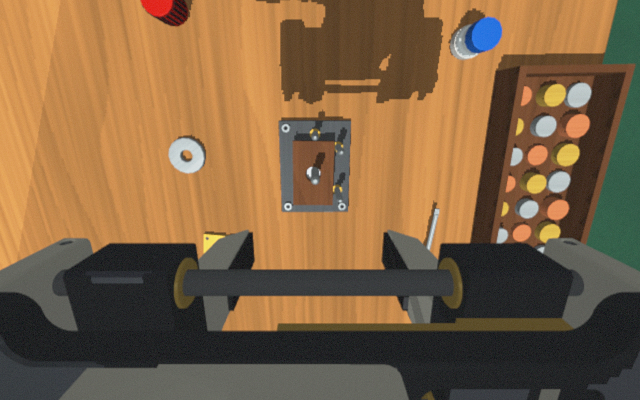

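Board is on the stud, centred at (315,172). Next is the plate at (458,-158) mm, a clean solo brass plate with dark marks.

Emit:
{"op": "arm_command", "data": {
  "fingers": [-1,-1,-1,-1,-1,-1,-1,-1],
  "travel": [
    [-0.026,-0.027,0.005],
    [-0.052,-0.054,0.01],
    [-0.078,-0.081,0.015],
    [-0.104,-0.108,0.02],
    [-0.129,-0.134,0.02],
    [-0.129,-0.134,0.02],
    [-0.129,-0.134,0.02],
    [-0.129,-0.134,0.02]
  ],
  "dr": [
    [0,0,1.2],
    [0,0,2.4],
    [0,0,3.6],
    [0,0,4.8],
    [0,0,6],
    [0,0,6],
    [0,0,6],
    [0,0,6]
  ]
}}

```text
time: 7.18
tool_pos: [0.4555, -0.1555, 0.1921]
tool_rot: [-3.141, -0.001, 1.447]
contact_force: [0.0, 0.6, 0.5]
opening: 0.0917
grip_force: 0.0
```

```bash
python3 - <<'E'
from seg import *
d=snap('wrist','w5.png'); print(find(d,"brass",.005,(.40,.52,-.22,-.09)))
COL["board"]=((0,80,40),(13,200,150))
E
python3 go.py .459 -.157 .0035 83
```

```text
[(array([ 456.2, -156.7]), array([ 456.6, -156.9]), array([50.1, 80.6]), -8.2)]
t 7.23 pos [ 0.456  -0.1552  0.1922] yaw 83.0 open 0.0915 f [ 0.6 -0.6 -0.6] grip 0.0
travel [-0.0015  0.0034  0.1887] dr [-0.04 -0.03 -0.  ]
```

Emit:
{"op": "arm_command", "data": {
  "fingers": [-1,-1,-1,-1,-1,-1,-1,-1],
  "travel": [
    [-0.0018,0.0008,0.03],
    [-0.0018,0.0008,0.07],
    [-0.0018,0.0008,0.11],
    [-0.0018,0.0008,0.145],
    [-0.0018,0.0008,0.17],
    [-0.0018,0.0008,0.182],
    [-0.0018,0.0008,0.189],
    [-0.0018,0.0008,0.189]
  ],
  "dr": [
    [0,0,1.2],
    [0,0,1.2],
    [0,0,1.2],
    [0,0,1.2],
    [0,0,1.2],
    [0,0,1.2],
    [0,0,1.2],
    [0,0,1.2]
  ]
}}

```text
time: 7.9
tool_pos: [0.456, -0.1564, 0.0021]
tool_rot: [-3.139, -0.001, 1.429]
contact_force: [-0.1, -0.7, -0.0]
opening: 0.0917
grip_force: 0.0
```

Emit:
{"op": "arm_command", "data": {
  "fingers": [1,1,1,1,1,1,1],
  "travel": [
    [0,0,0],
    [0,0,0],
    [0,0,0],
    [0,0,0],
    [0,0,0],
    [0,0,0],
    [0,0,0]
  ],
  "dr": [
    [0,0,0],
    [0,0,0],
    [0,0,0],
    [0,0,0],
    [0,0,0],
    [0,0,0],
    [0,0,0]
  ],
  "squeeze": 25
}}

```text
time: 8.48
tool_pos: [0.4564, -0.1577, 0.004]
tool_rot: [3.141, 0.0, 1.427]
contact_force: [0.4, 0.6, 0.6]
opening: 0.0496
grip_force: 2.9
```

Emit:
{"op": "arm_command", "data": {
  "fingers": [1,1,1,1,1],
  "travel": [
    [0,0,-0.03],
    [0,0,-0.065],
    [0,0,-0.1],
    [0,0,-0.128],
    [0,0,-0.128]
  ],
  "dr": [
    [0,0,0],
    [0,0,0],
    [0,0,0],
    [0,0,0],
    [0,0,0]
  ]
}}

```text
time: 8.9
tool_pos: [0.4589, -0.159, 0.137]
tool_rot: [3.132, 0.003, 1.427]
contact_force: [1.1, -1.1, -1.1]
opening: 0.0477
grip_force: 25.0
```

```bash
python3 go.py .592 -.026 .13 89; python3 - <<'E'
from seg import *
t=snap('top','t2.png'); B=(.35,.75,-.4,.45); print("brass",find(t,"brass",.005,B))
E
```

```text
t 8.9 pos [ 0.4589 -0.159   0.137 ] yaw 81.8 open 0.0477 f [ 1.1 -1.1 -1.1] grip 25.0
travel [0.1507 0.1126 0.0075] dr [ 0.52  0.23 -7.23]
brass [(array([436.8, 306.5]), array([435.4, 308.1]), array([48.3, 78. ]), 18.0), (array([569.9, 380.3]), array([570.1, 380.1]), array([48.8, 78.2]), -7.7)]
```

Emit:
{"op": "arm_command", "data": {
  "fingers": [1,1,1,1,1,1,1,1],
  "travel": [
    [0.025,0.02,0],
    [0.055,0.042,0],
    [0.085,0.066,0],
    [0.115,0.089,0],
    [0.14,0.108,0],
    [0.15,0.1155,0],
    [0.15,0.1155,0],
    [0.15,0.1155,0]
  ],
  "dr": [
    [0,0,-1.2],
    [0,0,-2.4],
    [0,0,-3.6],
    [0,0,-4.8],
    [0,0,-6],
    [0,0,-7.2],
    [0,0,-7.2],
    [0,0,-7.2]
  ]
}}

```text
time: 9.62
tool_pos: [0.5909, -0.0251, 0.1294]
tool_rot: [-3.138, -0.0, 1.554]
contact_force: [0.0, -0.6, -2.1]
opening: 0.0477
grip_force: 25.0
```

Emit:
{"op": "arm_command", "data": {
  "fingers": [1,1],
  "travel": [
    [0,0,0],
    [0,0,0]
  ],
  "dr": [
    [0,0,0],
    [0,0,0]
  ]
}}

```text
time: 9.78
tool_pos: [0.591, -0.0266, 0.131]
tool_rot: [-3.14, 0.0, 1.551]
contact_force: [0.2, -0.2, -2.3]
opening: 0.0476
grip_force: 25.0
```

```bash
cat > held.py <<'E'
# held plate: brass mask seen by wrist cam between the fingers; far edge & side edges -> plate centre; argv: top z
from seg import *; import sys
d=snap('wrist',sys.argv[1]); h=float(sys.argv[2])
hsv=cv2.cvtColor(d["color"],cv2.COLOR_BGR2HSV); m=cv2.inRange(hsv,(18,60,60),(35,255,255)); m[320:]=0
m=cv2.morphologyEx(m,cv2.MORPH_OPEN,np.ones((3,3)))
n,l,st,_=cv2.connectedComponentsWithStats(m); 
ks=[k for k in range(1,n) if abs(st[k][0]+st[k][2]/2-319)<40 and st[k][4]>200]
for k in ks: print(st[k])
k=max(ks,key=lambda k:st[k][4]); r=l==k
v0=np.where(r.any(1))[0][0]
row=v0+20; us=np.where(r[row])[0]; 
e=atz(d,(us[0]+us[-1])/2,v0,h); print("row",v0,"u",us[0],us[-1],"far edge",e.round(4),"L",atz(d,us[0],row,h)[:2].round(4),"R",atz(d,us[-1],row,h)[:2].round(4),"centre",(e-[0,.04,0]).round(4))
E
python3 held.py w6.png .132; python3 go.py .592 -.026 .13 89
```

```text
[ 273  178   89   93 7077]
[279 295  80  10 712]
row 178 u 274 361 far edge [0.5911 0.0159 0.132 ] L [0.5662 0.0048] R [0.6154 0.0039] centre [ 0.5911 -0.0241  0.132 ]
t 9.83 pos [ 0.5912 -0.0266  0.1313] yaw 88.9 open 0.0479 f [ 0.5 -0.5 -1.3] grip 25.0
travel [0.0007 0.0008 0.0013] dr [-0.06  0.01 -0.13]
```

View pics/w6.png

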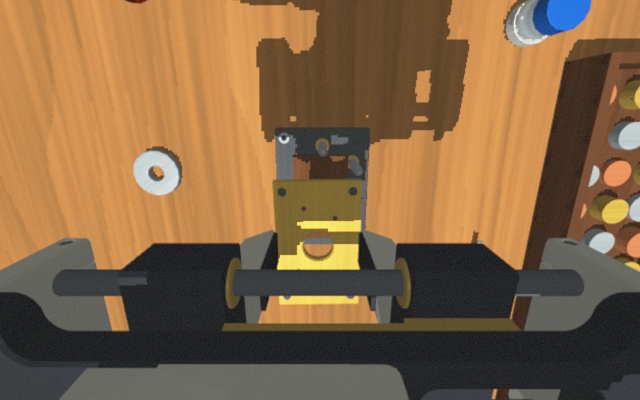

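Plate held square, hole at (319,245). Lowering it.

Emit:
{"op": "arm_command", "data": {
  "fingers": [1,1,1,1,1,1,1,1],
  "travel": [
    [-0.0015,0.001,0.005],
    [-0.0015,0.001,0.02],
    [-0.0015,0.001,0.035],
    [-0.0015,0.001,0.055],
    [-0.0015,0.001,0.073],
    [-0.0015,0.001,0.086],
    [-0.0015,0.001,0.0935],
    [-0.0015,0.001,0.0965]
  ],
  "dr": [
    [0,0,0],
    [0,0,0],
    [0,0,0],
    [0,0,0],
    [0,0,0],
    [0,0,0],
    [0,0,0],
    [0,0,0]
  ]
}}

```text
time: 10.5
tool_pos: [0.5922, -0.0275, 0.034]
tool_rot: [-3.14, -0.0, 1.552]
contact_force: [-3.7, 0.3, 9.0]
opening: 0.0475
grip_force: 25.0
```

Emit:
{"op": "arm_command", "data": {
  "fingers": [1,1,0.2,-0.1,-0.2,-0.2,-0.2],
  "travel": [
    [0,0,0],
    [0,0,0],
    [0,0,0],
    [0,0,0],
    [0,0,0],
    [0,0,-0.03],
    [0,0,-0.065]
  ],
  "dr": [
    [0,0,0],
    [0,0,0],
    [0,0,0],
    [0,0,0],
    [0,0,0],
    [0,0,0],
    [0,0,0]
  ]
}}

```text
time: 11.08
tool_pos: [0.5913, -0.0269, 0.099]
tool_rot: [-3.136, -0.001, 1.553]
contact_force: [0.8, -0.8, -0.0]
opening: 0.0549
grip_force: 0.0
```

Emit:
{"op": "arm_command", "data": {
  "fingers": [-1,-1,-1,-1,-1,-1],
  "travel": [
    [0,0,-0.04],
    [0,0,-0.08],
    [0,0,-0.11],
    [0,0,-0.11],
    [0,0,-0.11],
    [0,0,-0.11]
  ],
  "dr": [
    [0,0,0],
    [0,0,0],
    [0,0,0],
    [0,0,0],
    [0,0,0],
    [0,0,0]
  ]
}}

```text
time: 11.58
tool_pos: [0.5925, -0.0271, 0.2098]
tool_rot: [-3.141, 0.0, 1.553]
contact_force: [0.4, -0.2, -1.0]
opening: 0.0896
grip_force: 0.0
```

```bash
python3 - <<'E'
from seg import *
d=snap('wrist','w7.png'); print(find(d,"brass",.035,(.55,.64,-.09,.05)))
E
python3 go.py .435 .310 .2 108
```

```text
[(array([592.9, -26.3]), array([592.9, -26.3]), array([50.7, 80.7]), -1.0)]
t 11.63 pos [ 0.5922 -0.027   0.2089] yaw 89.0 open 0.0912 f [-0.6 -0.8 -0.9] grip 0.0
travel [ 0.3341 -0.1632  0.0094] dr [ -0.13  -0.04 -19.03]
```

Emit:
{"op": "arm_command", "data": {
  "fingers": [-1,-1,-1,-1,-1,-1,-1,-1],
  "travel": [
    [0.025,-0.0122,0],
    [0.06,-0.0293,0.001],
    [0.095,-0.0464,0.002],
    [0.13,-0.0635,0.003],
    [0.165,-0.0806,0.004],
    [0.2,-0.0977,0.005],
    [0.235,-0.1148,0.006],
    [0.27,-0.1319,0.007]
  ],
  "dr": [
    [0,0,0],
    [0,0,0],
    [0,0,0],
    [0,0,0],
    [0,0,0],
    [0,0,0],
    [0,0,0],
    [0,0,0]
  ]
}}

```text
time: 12.3
tool_pos: [0.4641, 0.2464, 0.2015]
tool_rot: [-3.139, 0.001, 1.553]
contact_force: [0.7, 0.1, -0.1]
opening: 0.0919
grip_force: 0.0
```

Emit:
{"op": "arm_command", "data": {
  "fingers": [-1,-1,-1,-1,-1,-1,-1,-1],
  "travel": [
    [0.028,-0.0137,0.001],
    [0.05,-0.0244,0.002],
    [0.064,-0.0313,0.002],
    [0.064,-0.0313,0.002],
    [0.064,-0.0313,0.002],
    [0.064,-0.0313,0.002],
    [0.064,-0.0313,0.002],
    [0.064,-0.0313,0.002]
  ],
  "dr": [
    [0,0,-5],
    [0,0,-10],
    [0,0,-15],
    [0,0,-19],
    [0,0,-19],
    [0,0,-19],
    [0,0,-19],
    [0,0,-19]
  ]
}}

```text
time: 12.97
tool_pos: [0.436, 0.3091, 0.2007]
tool_rot: [-3.141, 0.0, 1.882]
contact_force: [-0.5, 0.3, -0.2]
opening: 0.0917
grip_force: 0.0
```

```bash
python3 - <<'E'
from seg import *
d=snap('wrist','w8.png'); print(find(d,"brass",.005,(.36,.65,.22,.45)))
d=snap('top','t3.png'); print(find(d,"brass",.005,(.36,.65,-.4,.45)))
E
python3 go.py .435 .310 .003 108
```

```text
[(array([434.4, 310.4]), array([434.6, 310.1]), array([50.4, 80. ]), 17.8), (array([569., 379.]), array([568.3, 382.3]), array([50.3, 79.9]), -8.7)]
[(array([441.3, 291.6]), array([439.6, 295.1]), array([48.3, 50.4]), 18.0), (array([582.1, 373.3]), array([576.4, 378.9]), array([35.5, 78.5]), -11.9), (array([598.5, -27.4]), array([600.2, -27.7]), array([50.5, 76.8]), -0.6)]
t 13.07 pos [0.4361 0.3092 0.201 ] yaw 107.9 open 0.0918 f [-0.4 -0.5  0.3] grip 0.0
travel [ 0.0011 -0.0007  0.198 ] dr [-0.02  0.01 -0.14]
```

Emit:
{"op": "arm_command", "data": {
  "fingers": [-1,-1,-1,-1,-1,-1,-1,-1],
  "travel": [
    [0.001,-0.0007,0.03],
    [0.001,-0.0007,0.07],
    [0.001,-0.0007,0.11],
    [0.001,-0.0007,0.15],
    [0.001,-0.0007,0.178],
    [0.001,-0.0007,0.191],
    [0.001,-0.0007,0.198],
    [0.001,-0.0007,0.198]
  ],
  "dr": [
    [0,0,0],
    [0,0,0],
    [0,0,0],
    [0,0,0],
    [0,0,0],
    [0,0,0],
    [0,0,0],
    [0,0,0]
  ]
}}

```text
time: 13.73
tool_pos: [0.4345, 0.3099, 0.0021]
tool_rot: [-3.14, 0.0, 1.884]
contact_force: [-0.0, -0.2, 0.1]
opening: 0.0917
grip_force: 0.0
```

Emit:
{"op": "arm_command", "data": {
  "fingers": [1,1,1,1,1,1,1,1],
  "travel": [
    [0,0,0],
    [0,0,0],
    [0,0,0],
    [0,0,0],
    [0,0,0],
    [0,0,0],
    [0,0,0],
    [0,0,0]
  ],
  "dr": [
    [0,0,0],
    [0,0,0],
    [0,0,0],
    [0,0,0],
    [0,0,0],
    [0,0,0],
    [0,0,0],
    [0,0,0]
  ]
}}

```text
time: 14.4
tool_pos: [0.4349, 0.3105, 0.0034]
tool_rot: [3.141, 0.0, 1.885]
contact_force: [0.0, 0.1, 1.9]
opening: 0.0486
grip_force: 25.0
```

Emit:
{"op": "arm_command", "data": {
  "fingers": [1,1,1,1,1,1],
  "travel": [
    [0,0,-0.03],
    [0,0,-0.065],
    [0,0,-0.1],
    [0,0,-0.129],
    [0,0,-0.129],
    [0,0,-0.129]
  ],
  "dr": [
    [0,0,0],
    [0,0,0],
    [0,0,0],
    [0,0,0],
    [0,0,0],
    [0,0,0]
  ]
}}

```text
time: 14.9
tool_pos: [0.4355, 0.3108, 0.1335]
tool_rot: [3.138, -0.0, 1.885]
contact_force: [-0.1, 0.6, -2.4]
opening: 0.0485
grip_force: 25.0
```

```bash
python3 go.py .592 -.0275 .132 89
```

```text
t 14.9 pos [0.4355 0.3108 0.1335] yaw 108.0 open 0.0485 f [-0.1  0.6 -2.4] grip 25.0
travel [-0.3701  0.0445  0.0015] dr [ 0.18 -0.06 18.97]
```

Emit:
{"op": "arm_command", "data": {
  "fingers": [1,1,1,1,1,1,1,1],
  "travel": [
    [-0.025,0.003,0],
    [-0.06,0.0072,0],
    [-0.097,0.0117,0],
    [-0.134,0.016,0],
    [-0.171,0.0205,0],
    [-0.208,0.025,0],
    [-0.245,0.0295,0],
    [-0.282,0.034,0]
  ],
  "dr": [
    [0,0,0],
    [0,0,0],
    [0,0,0],
    [0,0,0],
    [0,0,0],
    [0,0,0],
    [0,0,0],
    [0,0,0]
  ]
}}

```text
time: 15.57
tool_pos: [0.5534, 0.0509, 0.13]
tool_rot: [-3.138, -0.001, 1.884]
contact_force: [0.2, 0.9, -1.8]
opening: 0.0486
grip_force: 25.0
```

Emit:
{"op": "arm_command", "data": {
  "fingers": [1,1,1,1,1,1,1,1],
  "travel": [
    [-0.033,0.004,0],
    [-0.06,0.0072,0],
    [-0.08,0.0096,0],
    [-0.088,0.0105,0],
    [-0.088,0.0105,0],
    [-0.088,0.0105,0],
    [-0.088,0.0105,0],
    [-0.088,0.0105,0]
  ],
  "dr": [
    [0,0,5],
    [0,0,10],
    [0,0,15],
    [0,0,19],
    [0,0,19],
    [0,0,19],
    [0,0,19],
    [0,0,19]
  ]
}}

```text
time: 16.23
tool_pos: [0.5906, -0.0267, 0.1316]
tool_rot: [-3.14, -0.0, 1.555]
contact_force: [-0.4, -0.4, -0.6]
opening: 0.0486
grip_force: 25.0
```

```bash
python3 held.py w9.png .134; python3 go.py .592 -.026 .13 89
```

```text
[ 274  155   89  116 8547]
[278 295  80  13 884]
row 155 u 293 349 far edge [0.5927 0.0287 0.134 ] L [0.5772 0.018 ] R [0.6079 0.0175] centre [ 0.5927 -0.0113  0.134 ]
t 16.28 pos [ 0.5908 -0.0267  0.1318] yaw 89.1 open 0.0486 f [-0.   0.6 -1.1] grip 25.0
travel [0.0007 0.0012 0.0018] dr [-0.05 -0.01  0.11]
```

```bash
python3 - <<'E'
s=open('held.py').read()
s=s.replace("v0=np.where(r.any(1))[0][0]","v0=np.where((r*np.arange(640)).max(1)-np.where(r,np.arange(640),999).min(1)>80)[0][0]")
s=s.replace("d=snap('wrist',sys.argv[1])","d=dict(np.load('last_wrist.npz')) if sys.argv[1]=='-' else snap('wrist',sys.argv[1])")
open('held.py','w').write(s)
E
python3 held.py - .134
```

```text
[ 274  155   89  116 8547]
[278 295  80  13 884]
row 183 u 274 361 far edge [0.5906 0.0133 0.134 ] L [0.5659 0.0021] R [0.6148 0.0014] centre [ 0.5906 -0.0267  0.134 ]
```

Emit:
{"op": "arm_command", "data": {
  "fingers": [1,1,1,1,1,1,1,1],
  "travel": [
    [0.001,0.002,0.005],
    [0.001,0.002,0.02],
    [0.001,0.002,0.035],
    [0.001,0.002,0.055],
    [0.001,0.002,0.072],
    [0.001,0.002,0.083],
    [0.001,0.002,0.0895],
    [0.001,0.002,0.0918]
  ],
  "dr": [
    [0,0,0],
    [0,0,0],
    [0,0,0],
    [0,0,0],
    [0,0,0],
    [0,0,0],
    [0,0,0],
    [0,0,0]
  ]
}}

```text
time: 16.95
tool_pos: [0.593, -0.0263, 0.0394]
tool_rot: [-3.14, -0.0, 1.553]
contact_force: [-0.2, -0.0, -1.0]
opening: 0.0485
grip_force: 25.0
```

Emit:
{"op": "arm_command", "data": {
  "fingers": [1,1,0.2,-0.1,-0.2,-0.2,-0.2],
  "travel": [
    [0,0,0],
    [0,0,0],
    [0,0,0],
    [0,0,0],
    [0,0,0],
    [0,0,-0.03],
    [0,0,-0.065]
  ],
  "dr": [
    [0,0,0],
    [0,0,0],
    [0,0,0],
    [0,0,0],
    [0,0,0],
    [0,0,0],
    [0,0,0]
  ]
}}

```text
time: 17.53
tool_pos: [0.5916, -0.0267, 0.1041]
tool_rot: [-3.136, -0.001, 1.553]
contact_force: [0.2, -1.1, 0.2]
opening: 0.0549
grip_force: 0.0
```

Emit:
{"op": "arm_command", "data": {
  "fingers": [-1,-1,-1,-1,-1,-1],
  "travel": [
    [0,0,-0.04],
    [0,0,-0.08],
    [0,0,-0.11],
    [0,0,-0.11],
    [0,0,-0.11],
    [0,0,-0.11]
  ],
  "dr": [
    [0,0,0],
    [0,0,0],
    [0,0,0],
    [0,0,0],
    [0,0,0],
    [0,0,0]
  ]
}}

```text
time: 18.03
tool_pos: [0.5929, -0.0268, 0.215]
tool_rot: [-3.141, 0.0, 1.553]
contact_force: [-0.2, 0.2, -0.3]
opening: 0.0896
grip_force: 0.0
```

```bash
python3 - <<'E'
from seg import *
d=snap('wrist','w10.png'); print(find(d,"brass",.040,(.55,.64,-.09,.05)))
E
python3 go.py .5695 .3815 .2 82
```

```text
[(array([593.2, -27.2]), array([593.4, -27.3]), array([50.8, 80.9]), -1.1)]
t 18.08 pos [ 0.5926 -0.0268  0.2141] yaw 89.0 open 0.091 f [ 0.2 -0.4 -0.1] grip 0.0
travel [ 0.4078 -0.0304  0.0143] dr [-0.14 -0.01  6.96]
```

Emit:
{"op": "arm_command", "data": {
  "fingers": [-1,-1,-1,-1,-1,-1,-1,-1],
  "travel": [
    [0.025,-0.002,0],
    [0.06,-0.0045,0],
    [0.098,-0.007,0],
    [0.137,-0.01,0],
    [0.176,-0.013,0],
    [0.215,-0.016,0],
    [0.254,-0.019,0],
    [0.293,-0.022,0]
  ],
  "dr": [
    [0,0,0],
    [0,0,0],
    [0,0,0],
    [0,0,0],
    [0,0,0],
    [0,0,0],
    [0,0,0],
    [0,0,0]
  ]
}}

```text
time: 18.75
tool_pos: [0.5755, 0.2682, 0.2133]
tool_rot: [-3.138, 0.001, 1.553]
contact_force: [0.5, -0.2, 0.3]
opening: 0.0917
grip_force: 0.0
```

Emit:
{"op": "arm_command", "data": {
  "fingers": [-1,-1,-1,-1,-1,-1,-1,-1],
  "travel": [
    [0.037,-0.003,0.005],
    [0.07,-0.005,0.01],
    [0.098,-0.007,0.014],
    [0.115,-0.0085,0.014],
    [0.115,-0.0085,0.014],
    [0.115,-0.0085,0.014],
    [0.115,-0.0085,0.014],
    [0.115,-0.0085,0.014]
  ],
  "dr": [
    [0,0,2],
    [0,0,4],
    [0,0,7],
    [0,0,7],
    [0,0,7],
    [0,0,7],
    [0,0,7],
    [0,0,7]
  ]
}}

```text
time: 19.42
tool_pos: [0.5704, 0.3803, 0.2009]
tool_rot: [-3.141, 0.001, 1.429]
contact_force: [-0.2, -0.1, -0.4]
opening: 0.0917
grip_force: 0.0
```

```bash
python3 - <<'E'
from seg import *
d=snap('wrist','w11.png'); print(find(d,"brass",.005,(.36,.65,.22,.45)))
E
python3 go.py .569 .382 .003 81.7
```

```text
[(array([568.6, 382.4]), array([568.6, 382.1]), array([50.6, 81.2]), -8.3)]
t 19.47 pos [0.5706 0.3803 0.2012] yaw 81.9 open 0.0918 f [-0.5 -0.5  0.8] grip 0.0
travel [ 0.0016 -0.0018  0.1982] dr [-0.01  0.03  0.18]
```

View pics/w11.png

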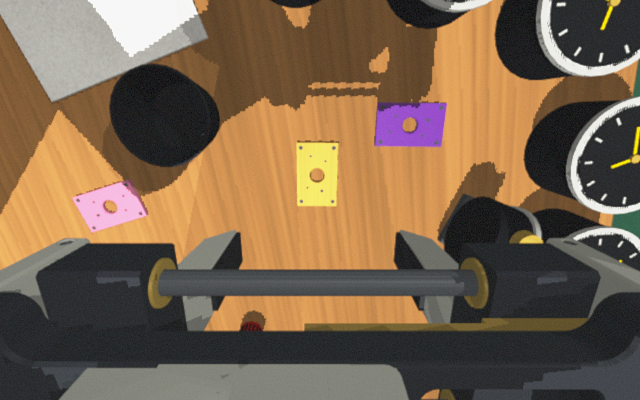

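Brass plate at (317,174), with the purple look-alike beside it at (410,124). I need the alarm's clearance before descending.

```bash
python3 - <<'E'
from h import *
for n in ("top","wrist"):
    P=cloud(dict(np.load(f'last_{n}.npz'))).reshape(-1,3)
    q=P[(P[:,2]>.04)&(P[:,2]<.13)&(P[:,0]>.6)&(P[:,0]<.85)&(P[:,1]>.25)&(P[:,1]<.42)]
    print(n,len(q),q.min(0).round(3),q.max(0).round(3),np.percentile(q,2,axis=0).round(3))
E
```

```text
top 606 [0.711 0.25  0.04 ] [0.85  0.415 0.119] [0.718 0.252 0.044]
wrist 7918 [0.712 0.272 0.04 ] [0.85  0.42  0.114] [0.72  0.282 0.041]
```

Alarm starts at x = 0.711 m and the gripper reaches about 0.668 m, so it is clear. Descend and grip.

Emit:
{"op": "arm_command", "data": {
  "fingers": [-1,-1,-1,-1,-1,-1,-1,-1],
  "travel": [
    [0.0017,-0.002,0.03],
    [0.0017,-0.002,0.07],
    [0.0017,-0.002,0.11],
    [0.0017,-0.002,0.15],
    [0.0017,-0.002,0.178],
    [0.0017,-0.002,0.191],
    [0.0017,-0.002,0.198],
    [0.0017,-0.002,0.198]
  ],
  "dr": [
    [0,0,0.2],
    [0,0,0.2],
    [0,0,0.2],
    [0,0,0.2],
    [0,0,0.2],
    [0,0,0.2],
    [0,0,0.2],
    [0,0,0.2]
  ]
}}

```text
time: 20.13
tool_pos: [0.5686, 0.383, 0.0029]
tool_rot: [-3.141, 0.001, 1.426]
contact_force: [-0.7, 0.7, 0.9]
opening: 0.0919
grip_force: 0.0
```

Emit:
{"op": "arm_command", "data": {
  "fingers": [1,1,1,1,1,1,1,1],
  "travel": [
    [0,0,0],
    [0,0,0],
    [0,0,0],
    [0,0,0],
    [0,0,0],
    [0,0,0],
    [0,0,0],
    [0,0,0]
  ],
  "dr": [
    [0,0,0],
    [0,0,0],
    [0,0,0],
    [0,0,0],
    [0,0,0],
    [0,0,0],
    [0,0,0],
    [0,0,0]
  ]
}}

```text
time: 20.8
tool_pos: [0.5685, 0.3837, 0.0036]
tool_rot: [3.141, -0.0, 1.427]
contact_force: [-0.9, -0.1, 2.2]
opening: 0.0483
grip_force: 25.0
```

Emit:
{"op": "arm_command", "data": {
  "fingers": [1,1,1,1,1,1],
  "travel": [
    [0,0,-0.03],
    [0,0,-0.065],
    [0,0,-0.1],
    [0,0,-0.129],
    [0,0,-0.129],
    [0,0,-0.129]
  ],
  "dr": [
    [0,0,0],
    [0,0,0],
    [0,0,0],
    [0,0,0],
    [0,0,0],
    [0,0,0]
  ]
}}

```text
time: 21.3
tool_pos: [0.5691, 0.384, 0.1342]
tool_rot: [3.139, -0.002, 1.427]
contact_force: [-1.3, 0.6, -2.5]
opening: 0.0485
grip_force: 25.0
```

```bash
python3 go.py .593 -.0265 .132 89
```

```text
t 21.3 pos [0.5691 0.384  0.1342] yaw 81.8 open 0.0485 f [-1.3  0.6 -2.5] grip 25.0
travel [-0.4029  0.0824  0.0016] dr [ 0.17 -0.11 -7.23]
```

Emit:
{"op": "arm_command", "data": {
  "fingers": [1,1,1,1,1,1,1,1],
  "travel": [
    [-0.025,0.005,0],
    [-0.06,0.0123,0],
    [-0.098,0.02,0],
    [-0.137,0.028,0],
    [-0.176,0.036,0],
    [-0.215,0.044,0],
    [-0.254,0.052,0],
    [-0.293,0.06,0]
  ],
  "dr": [
    [0,0,0],
    [0,0,0],
    [0,0,0],
    [0,0,0],
    [0,0,0],
    [0,0,0],
    [0,0,0],
    [0,0,0]
  ]
}}

```text
time: 21.97
tool_pos: [0.5842, 0.0832, 0.13]
tool_rot: [-3.137, 0.001, 1.427]
contact_force: [0.5, -0.0, -2.1]
opening: 0.0483
grip_force: 25.0
```

Emit:
{"op": "arm_command", "data": {
  "fingers": [1,1,1,1,1,1,1,1],
  "travel": [
    [-0.037,0.0075,0],
    [-0.07,0.0143,0],
    [-0.095,0.0195,0],
    [-0.11,0.0225,0],
    [-0.11,0.0225,0],
    [-0.11,0.0225,0],
    [-0.11,0.0225,0],
    [-0.11,0.0225,0]
  ],
  "dr": [
    [0,0,-2],
    [0,0,-4],
    [0,0,-7.2],
    [0,0,-7.2],
    [0,0,-7.2],
    [0,0,-7.2],
    [0,0,-7.2],
    [0,0,-7.2]
  ]
}}

```text
time: 22.63
tool_pos: [0.5919, -0.0257, 0.1315]
tool_rot: [-3.14, -0.0, 1.554]
contact_force: [-0.2, 0.2, -1.5]
opening: 0.0483
grip_force: 25.0
```

```bash
python3 held.py w12.png .134; python3 go.py .592 -.026 .13 89
```

```text
[ 274  156   89  115 8515]
[278 295  80  13 961]
row 184 u 275 361 far edge [0.5921 0.0137 0.134 ] L [0.5677 0.0025] R [0.6161 0.0017] centre [ 0.5921 -0.0263  0.134 ]
t 22.68 pos [ 0.592  -0.0257  0.1318] yaw 89.1 open 0.0482 f [-0.1  0.  -2.3] grip 25.0
travel [-0.0003 -0.      0.0018] dr [-0.07 -0.02  0.05]
```

Emit:
{"op": "arm_command", "data": {
  "fingers": [1,1,1,1,1,1,1,1],
  "travel": [
    [0.001,0.0005,0.005],
    [0.001,0.0005,0.02],
    [0.001,0.0005,0.035],
    [0.001,0.0005,0.052],
    [0.001,0.0005,0.068],
    [0.001,0.0005,0.079],
    [0.001,0.0005,0.085],
    [0.001,0.0005,0.087]
  ],
  "dr": [
    [0,0,0],
    [0,0,0],
    [0,0,0],
    [0,0,0],
    [0,0,0],
    [0,0,0],
    [0,0,0],
    [0,0,0]
  ]
}}

```text
time: 23.35
tool_pos: [0.5926, -0.0253, 0.0444]
tool_rot: [-3.14, -0.0, 1.553]
contact_force: [-0.1, 1.4, -2.7]
opening: 0.0484
grip_force: 25.0
```

Emit:
{"op": "arm_command", "data": {
  "fingers": [1,1,0.2,-0.1,-0.2,-0.2,-0.2],
  "travel": [
    [0,0,0],
    [0,0,0],
    [0,0,0],
    [0,0,0],
    [0,0,0],
    [0,0,-0.03],
    [0,0,-0.065]
  ],
  "dr": [
    [0,0,0],
    [0,0,0],
    [0,0,0],
    [0,0,0],
    [0,0,0],
    [0,0,0],
    [0,0,0]
  ]
}}

```text
time: 23.93
tool_pos: [0.5911, -0.0261, 0.1091]
tool_rot: [-3.136, -0.0, 1.553]
contact_force: [1.3, -0.9, 0.7]
opening: 0.0551
grip_force: 0.0
```

Emit:
{"op": "arm_command", "data": {
  "fingers": [1,1,1,1,1,1,1,1],
  "travel": [
    [0,0,-0.04],
    [0,0,-0.08],
    [0,0,-0.11],
    [0,0,-0.11],
    [0,0,-0.11],
    [0,0,-0.11],
    [0,0,-0.11],
    [0,0,-0.11]
  ],
  "dr": [
    [0,0,0],
    [0,0,0],
    [0,0,0],
    [0,0,0],
    [0,0,0],
    [0,0,0],
    [0,0,0],
    [0,0,0]
  ]
}}

```text
time: 24.6
tool_pos: [0.5922, -0.026, 0.2188]
tool_rot: [-3.139, -0.0, 1.553]
contact_force: [-0.0, -0.7, 0.8]
opening: 0.0061
grip_force: 0.0
```

```bash
python3 - <<'E'
from seg import *
d=snap('wrist','w13.png',(220,90,420,240),4); print(find(d,"brass",.045,(.55,.64,-.09,.05)))
P=cloud(d);m=(abs(P[...,0]-.592)<.02)&(abs(P[...,1]+.05)<.01);print(np.median(P[m][:,2]))
t=snap('top','t4.png'); print(find(t,"brass",.005,(.3,.75,-.5,.5)))
E
python3 go.py .594 -.023 .13 89
```

```text
[(array([592.8, -26.9]), array([593.2, -26.9]), array([50.9, 81.1]), -2.2)]
0.044612084263003046
[]
t 24.7 pos [ 0.5925 -0.026   0.2191] yaw 89.0 open 0.0012 f [-0.3 -0.5  0.5] grip 0.0
travel [0.003  0.0017 0.0891] dr [-0.13 -0.01 -0.04]
```

View pics/w13.png

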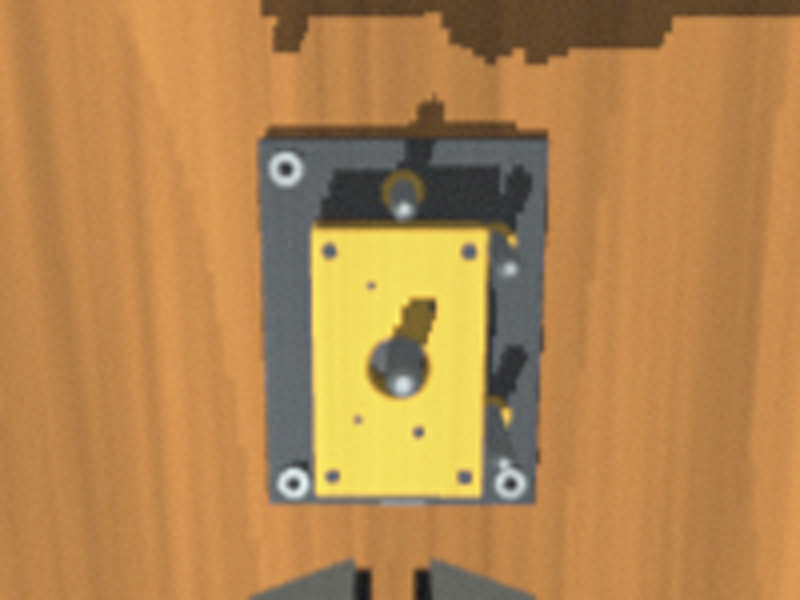

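All three plates are on and the bench has no other brass. Fingers are closed, so push along the jig's +y first, coming from the -y side.

Emit:
{"op": "arm_command", "data": {
  "fingers": [1,1,1,1,1,1,1,1],
  "travel": [
    [-0.03,0,0],
    [-0.065,0.001,0],
    [-0.079,0.0015,0.03],
    [-0.079,0.0015,0.07],
    [-0.079,0.0015,0.11],
    [-0.079,0.0015,0.15],
    [-0.079,0.0015,0.18],
    [-0.079,0.0015,0.193]
  ],
  "dr": [
    [0,0,0],
    [0,0,0],
    [0,0,0],
    [0,0,0],
    [0,0,0],
    [0,0,0],
    [0,0,0],
    [0,0,0]
  ]
}}

```text
time: 25.37
tool_pos: [0.5898, -0.1042, 0.0219]
tool_rot: [-3.133, -0.002, 1.553]
contact_force: [-0.8, -0.7, 0.4]
opening: 0.0004
grip_force: 0.0
```

Emit:
{"op": "arm_command", "data": {
  "fingers": [1,1,1,1,1,1,1,1],
  "travel": [
    [0,0,0],
    [0,0,0],
    [0.006,0,0],
    [0.014,0,0],
    [0.02,0,0],
    [0.025,0,0],
    [0.027,0,0],
    [0.028,0,0]
  ],
  "dr": [
    [0,0,0],
    [0,0,0],
    [0,0,0],
    [0,0,0],
    [0,0,0],
    [0,0,0],
    [0,0,0],
    [0,0,0]
  ]
}}

```text
time: 26.03
tool_pos: [0.5939, -0.0767, 0.0281]
tool_rot: [3.14, 0.001, 1.554]
contact_force: [0.2, -1.6, 1.2]
opening: 0.0002
grip_force: 0.8
```

Emit:
{"op": "arm_command", "data": {
  "fingers": [1,1,1],
  "travel": [
    [0.001,0,0],
    [0.002,0,0],
    [0.002,0,0]
  ],
  "dr": [
    [0,0,0],
    [0,0,0],
    [0,0,0]
  ]
}}

```text
time: 26.28
tool_pos: [0.5936, -0.0752, 0.0275]
tool_rot: [3.141, 0.0, 1.553]
contact_force: [-0.0, -1.2, 0.5]
opening: 0.0002
grip_force: 0.5
```

Emit:
{"op": "arm_command", "data": {
  "fingers": [1,1,1,1],
  "travel": [
    [0.001,0,0],
    [0.0015,0,0],
    [0.002,0,0],
    [0.002,0,0]
  ],
  "dr": [
    [0,0,0],
    [0,0,0],
    [0,0,0],
    [0,0,0]
  ]
}}

```text
time: 26.62
tool_pos: [0.5936, -0.0745, 0.0274]
tool_rot: [3.141, 0.002, 1.553]
contact_force: [-0.6, -6.2, 0.3]
opening: 0.0006
grip_force: 3.5
```

Emit:
{"op": "arm_command", "data": {
  "fingers": [1,1,1],
  "travel": [
    [0.0005,0,0],
    [0.001,0,0],
    [0.001,0,0]
  ],
  "dr": [
    [0,0,0],
    [0,0,0],
    [0,0,0]
  ]
}}

```text
time: 26.87
tool_pos: [0.5937, -0.0745, 0.0275]
tool_rot: [3.141, 0.003, 1.553]
contact_force: [-0.6, -10.9, -0.1]
opening: 0.0003
grip_force: 5.3
```

Emit:
{"op": "arm_command", "data": {
  "fingers": [1,1,1],
  "travel": [
    [0.0005,0,0],
    [0.001,0,0],
    [0.001,0,0]
  ],
  "dr": [
    [0,0,0],
    [0,0,0],
    [0,0,0]
  ]
}}

```text
time: 27.12
tool_pos: [0.5938, -0.0744, 0.0275]
tool_rot: [3.141, 0.004, 1.553]
contact_force: [-2.1, -14.5, -0.8]
opening: 0.0004
grip_force: 7.1
```

Firm against pin c: advance stopped at y -0.0744 with force rising to 14.5 N. Back off, turn the tool a quarter turn, and push along +x.

Emit:
{"op": "arm_command", "data": {
  "fingers": [1,1,1,1,1,1,1,1],
  "travel": [
    [-0.012,0,0],
    [-0.025,0,-0.02],
    [-0.03,0,-0.05],
    [-0.03,-0.02,-0.085],
    [-0.01,-0.05,-0.095],
    [0.02,-0.072,-0.095],
    [0.045,-0.078,-0.095],
    [0.052,-0.078,-0.095]
  ],
  "dr": [
    [0,0,0],
    [0,0,0],
    [0,0,0],
    [0,0,0],
    [0,0,7],
    [0,0,14],
    [0,0,21],
    [0,0,28]
  ]
}}

```text
time: 27.78
tool_pos: [0.5142, -0.0147, 0.1228]
tool_rot: [-3.139, -0.001, 1.059]
contact_force: [0.9, 0.4, 0.1]
opening: 0.0004
grip_force: 0.0
```

Emit:
{"op": "arm_command", "data": {
  "fingers": [1,1,1,1,1,1,1,1],
  "travel": [
    [0,0,0],
    [0,0,0],
    [0,0,0],
    [0,0,0],
    [0,0,0],
    [0,0,0],
    [0,0,0],
    [0,0,0]
  ],
  "dr": [
    [0,0,7],
    [0,0,14],
    [0,0,21],
    [0,0,28],
    [0,0,35],
    [0,0,42],
    [0,0,49],
    [0,0,56]
  ]
}}

```text
time: 28.45
tool_pos: [0.5163, -0.0175, 0.1222]
tool_rot: [-3.141, 0.001, 0.08]
contact_force: [0.1, 0.3, -0.2]
opening: 0.0004
grip_force: 0.0
```

Emit:
{"op": "arm_command", "data": {
  "fingers": [1,1,1,1],
  "travel": [
    [0,0,0],
    [0,0,0],
    [0,0,0],
    [0,0,0]
  ],
  "dr": [
    [0,0,6],
    [0,0,6],
    [0,0,6],
    [0,0,6]
  ]
}}

```text
time: 28.78
tool_pos: [0.5164, -0.0176, 0.1223]
tool_rot: [-3.141, 0.0, -0.015]
contact_force: [0.5, 1.1, -0.3]
opening: 0.0005
grip_force: 0.0
```

```bash
python3 go.py .525 -.0225 .026 -1
```

```text
t 28.78 pos [ 0.5164 -0.0176  0.1223] yaw -0.9 open 0.0005 f [ 0.5  1.1 -0.3] grip 0.0
travel [0.0087 0.0048 0.0963] dr [-0.02  0.02  0.14]
```

Emit:
{"op": "arm_command", "data": {
  "fingers": [1,1,1,1,1,1,1],
  "travel": [
    [0.009,0.005,0.02],
    [0.009,0.005,0.05],
    [0.009,0.005,0.08],
    [0.009,0.005,0.0955],
    [0.009,0.005,0.0955],
    [0.017,0.005,0.0955],
    [0.025,0.005,0.0955]
  ],
  "dr": [
    [0,0,0],
    [0,0,0],
    [0,0,0],
    [0,0,0],
    [0,0,0],
    [0,0,0],
    [0,0,0]
  ]
}}

```text
time: 29.37
tool_pos: [0.5429, -0.0233, 0.0282]
tool_rot: [3.141, -0.002, -0.017]
contact_force: [0.6, 0.4, 0.8]
opening: 0.0003
grip_force: 0.0
```

Emit:
{"op": "arm_command", "data": {
  "fingers": [1,1,1,1,1,1,1,1],
  "travel": [
    [0.006,0,0],
    [0.011,0,0],
    [0.0135,0,0],
    [0.0145,0,0],
    [0.0155,0,0],
    [0.0165,0,0],
    [0.017,0,0],
    [0.017,0,0]
  ],
  "dr": [
    [0,0,0],
    [0,0,0],
    [0,0,0],
    [0,0,0],
    [0,0,0],
    [0,0,0],
    [0,0,0],
    [0,0,0]
  ]
}}

```text
time: 30.03
tool_pos: [0.5579, -0.0233, 0.0268]
tool_rot: [-3.142, 0.001, -0.018]
contact_force: [-2.0, 0.2, 2.6]
opening: 0.0006
grip_force: 1.3
```

Emit:
{"op": "arm_command", "data": {
  "fingers": [1,1,1],
  "travel": [
    [0.0005,0,0],
    [0.001,0,0],
    [0.001,0,0]
  ],
  "dr": [
    [0,0,0],
    [0,0,0],
    [0,0,0]
  ]
}}

```text
time: 30.28
tool_pos: [0.5588, -0.0234, 0.0268]
tool_rot: [-3.142, 0.002, -0.018]
contact_force: [-5.0, 0.1, 2.3]
opening: 0.0005
grip_force: 2.4
```

Emit:
{"op": "arm_command", "data": {
  "fingers": [1,1,1],
  "travel": [
    [0.0005,0,0],
    [0.001,0,0],
    [0.001,0,0]
  ],
  "dr": [
    [0,0,0],
    [0,0,0],
    [0,0,0]
  ]
}}

```text
time: 30.53
tool_pos: [0.5589, -0.0233, 0.0266]
tool_rot: [-3.141, 0.004, -0.018]
contact_force: [-7.0, 0.8, 4.1]
opening: 0.0004
grip_force: 3.8
```

Emit:
{"op": "arm_command", "data": {
  "fingers": [1,1,1],
  "travel": [
    [0.0005,0,0],
    [0.001,0,0],
    [0.001,0,0]
  ],
  "dr": [
    [0,0,0],
    [0,0,0],
    [0,0,0]
  ]
}}

```text
time: 30.78
tool_pos: [0.5589, -0.0233, 0.0264]
tool_rot: [-3.141, 0.006, -0.018]
contact_force: [-9.8, -0.7, 4.6]
opening: 0.0003
grip_force: 5.1
```

Emit:
{"op": "arm_command", "data": {
  "fingers": [1,1,1],
  "travel": [
    [0.0005,0,0],
    [0.001,0,0],
    [0.001,0,0]
  ],
  "dr": [
    [0,0,0],
    [0,0,0],
    [0,0,0]
  ]
}}

```text
time: 31.03
tool_pos: [0.5589, -0.0232, 0.0262]
tool_rot: [-3.141, 0.008, -0.018]
contact_force: [-13.1, -0.0, 5.4]
opening: 0.0006
grip_force: 6.5
```

Firm against pins a and b. Back off, lift, turn back and look straight down.

Emit:
{"op": "arm_command", "data": {
  "fingers": [1,1,1,1,1,1,1,1],
  "travel": [
    [-0.012,0,0],
    [-0.025,0,-0.015],
    [-0.03,0,-0.05],
    [-0.03,0,-0.09],
    [-0.03,0,-0.13],
    [-0.01,0,-0.165],
    [0.015,0,-0.185],
    [0.03,0,-0.185]
  ],
  "dr": [
    [0,0,0],
    [0,0,0],
    [0,0,0],
    [0,0,-7],
    [0,0,-14],
    [0,0,-21],
    [0,0,-28],
    [0,0,-35]
  ]
}}

```text
time: 31.7
tool_pos: [0.5975, -0.0245, 0.2187]
tool_rot: [3.132, -0.011, 0.599]
contact_force: [-0.7, 0.1, -0.5]
opening: 0.0008
grip_force: 0.0
```

Emit:
{"op": "arm_command", "data": {
  "fingers": [1,1,1,1,1,1,1,1],
  "travel": [
    [0,0,0],
    [0,0,0],
    [0,0,0],
    [0,0,0],
    [0,0,0],
    [0,0,0],
    [0,0,0],
    [0,0,0]
  ],
  "dr": [
    [0,0,-7],
    [0,0,-14],
    [0,0,-21],
    [0,0,-28],
    [0,0,-35],
    [0,0,-42],
    [0,0,-49],
    [0,0,-55]
  ]
}}

```text
time: 32.37
tool_pos: [0.5934, -0.0241, 0.2122]
tool_rot: [3.139, 0.0, 1.559]
contact_force: [0.5, 0.3, -0.5]
opening: 0.0008
grip_force: 0.0
```

Emit:
{"op": "arm_command", "data": {
  "fingers": [1,1],
  "travel": [
    [0,0,0],
    [0,0,0]
  ],
  "dr": [
    [0,0,0],
    [0,0,0]
  ]
}}

```text
time: 32.53
tool_pos: [0.593, -0.0241, 0.2121]
tool_rot: [3.14, 0.0, 1.55]
contact_force: [-0.2, -0.4, -0.8]
opening: 0.0003
grip_force: 0.0
```

```bash
python3 go.py .594 -.023 .2 89; python3 - <<'E'
from seg import *
d=snap('wrist','w14.png',(220,90,420,240),4); print(find(d,"brass",.045,(.55,.64,-.09,.05)))
P=cloud(d).reshape(-1,3)
def top(x,y,lo):
    q=P[(abs(P[:,0]-x)<.009)&(abs(P[:,1]-y)<.009)&(P[:,2]>lo)]; return (q[:,:2].min(0)+q[:,:2].max(0))/2*1000
print("pins",top(.622,.0045,.05),top(.622,-.051,.05),top(.595,.021,.05),"stud",top(.594,-.023,.06))
E
```

```text
t 32.53 pos [ 0.593  -0.0241  0.2121] yaw 88.8 open 0.0003 f [-0.2 -0.4 -0.8] grip 0.0
travel [0.0011 0.0009 0.0121] dr [ 0.09  0.01 -0.22]
[(array([594.2, -23.3]), array([594.2, -23.3]), array([51. , 80.2]), -1.3)]
pins [622.00090802   4.23583621] [624.69044203 -50.52767779] [595.0007054   18.43834789] stud [594.01279336 -22.99192899]
```

View pics/w14.png

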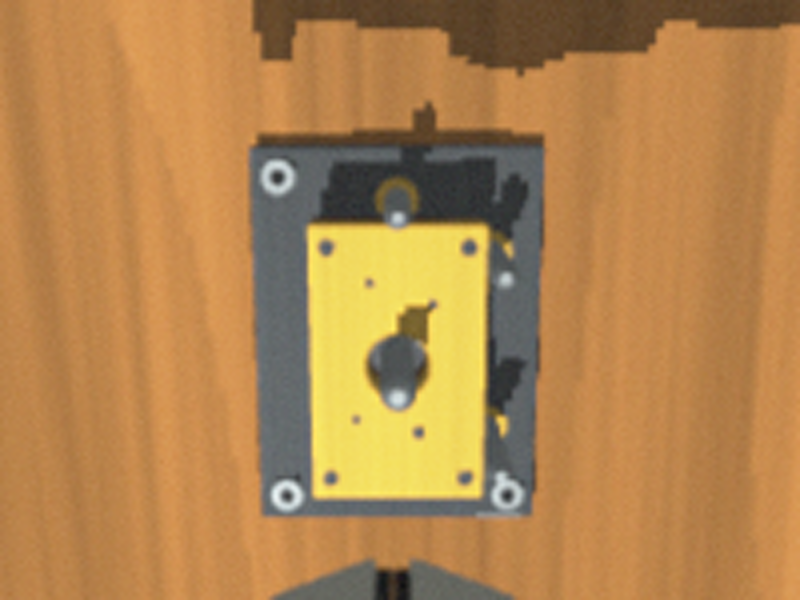

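The top plate sits square at the pins: centre (594.2,-23.3) against the stud at (594.0,-23.0), and no lower plate sticks out on the left or bottom edges. Next, the ring.

Emit:
{"op": "arm_command", "data": {
  "fingers": [-1,-1,-1,-1,-1,-1,-1,-1],
  "travel": [
    [0.002,-0.025,0],
    [0.006,-0.06,0],
    [0.01,-0.098,0],
    [0.014,-0.135,0],
    [0.0165,-0.163,0.01],
    [0.0165,-0.163,0.01],
    [0.0165,-0.163,0.01],
    [0.0165,-0.163,0.01]
  ],
  "dr": [
    [0,0,0],
    [0,0,0],
    [0,0,0],
    [0,0,0],
    [0,0,0],
    [0,0,0],
    [0,0,0],
    [0,0,0]
  ]
}}

```text
time: 33.25
tool_pos: [0.431, -0.0048, 0.2026]
tool_rot: [3.139, 0.0, 1.551]
contact_force: [0.2, 0.5, 0.8]
opening: 0.0489
grip_force: 0.0
```

```bash
python3 go.py .4305 -.0045 .0035 89; python3 - <<'E'
from seg import *
d=snap('wrist','w15.png'); print(find(d,"white",.008,(.34,.52,-.1,.1),60)); print(find(d,"cap",.04,(.3,.6,.05,.3),20))
E
```

```text
t 33.25 pos [ 0.431  -0.0048  0.2026] yaw 88.9 open 0.0489 f [0.2 0.5 0.8] grip 0.0
travel [ 0.0004 -0.0011  0.1991] dr [ 0.15  0.03 -0.12]
[(array([429.5,  -4.3]), array([429.4,  -4. ]), array([41.8, 41.9]), -63.7)]
[(array([437.1, 159.6]), array([437.3, 159.7]), array([32.4, 32.4]), 7.1)]
```

Emit:
{"op": "arm_command", "data": {
  "fingers": [-1,-1,-1,-1,-1,-1,-1,-1],
  "travel": [
    [0.0005,-0.0015,0.02],
    [0.0005,-0.0015,0.05],
    [0.0005,-0.0015,0.085],
    [0.0005,-0.0015,0.12],
    [0.0005,-0.0015,0.155],
    [0.0005,-0.0015,0.183],
    [0.0005,-0.0015,0.1985],
    [0.0005,-0.0015,0.1985]
  ],
  "dr": [
    [0,0,0],
    [0,0,0],
    [0,0,0],
    [0,0,0],
    [0,0,0],
    [0,0,0],
    [0,0,0],
    [0,0,0]
  ]
}}

```text
time: 33.97
tool_pos: [0.4286, -0.0042, 0.0013]
tool_rot: [-3.139, -0.0, 1.552]
contact_force: [0.5, 0.8, -0.0]
opening: 0.0921
grip_force: 0.0
```

Emit:
{"op": "arm_command", "data": {
  "fingers": [1,1,1,1,1,1,1,1],
  "travel": [
    [0,0,0],
    [0,0,0],
    [0,0,0],
    [0,0,0],
    [0,0,0],
    [0,0,0],
    [0,0,0],
    [0,0,0]
  ],
  "dr": [
    [0,0,0],
    [0,0,0],
    [0,0,0],
    [0,0,0],
    [0,0,0],
    [0,0,0],
    [0,0,0],
    [0,0,0]
  ]
}}

```text
time: 34.63
tool_pos: [0.4285, -0.0041, 0.0036]
tool_rot: [3.141, 0.0, 1.553]
contact_force: [0.7, 0.5, 0.6]
opening: 0.045
grip_force: 25.0
```

Emit:
{"op": "arm_command", "data": {
  "fingers": [1,1,1,1,1,1],
  "travel": [
    [0,0,-0.03],
    [0,0,-0.065],
    [0,0,-0.1],
    [0,0,-0.13],
    [0,0,-0.13],
    [0,0,-0.13]
  ],
  "dr": [
    [0,0,0],
    [0,0,0],
    [0,0,0],
    [0,0,0],
    [0,0,0],
    [0,0,0]
  ]
}}

```text
time: 35.13
tool_pos: [0.4291, -0.0042, 0.1347]
tool_rot: [3.138, 0.001, 1.553]
contact_force: [0.4, -0.6, -1.1]
opening: 0.0444
grip_force: 25.0
```

```bash
python3 go.py .594 -.023 .133 89
```

```text
t 35.13 pos [ 0.4291 -0.0042  0.1347] yaw 89.0 open 0.0444 f [ 0.4 -0.6 -1.1] grip 25.0
travel [-0.0158  0.1652  0.0024] dr [ 0.22  0.04 -0.03]
```

Emit:
{"op": "arm_command", "data": {
  "fingers": [1,1,1,1,1,1,1,1],
  "travel": [
    [-0.002,0.02,0],
    [-0.005,0.05,0],
    [-0.009,0.085,0],
    [-0.0125,0.12,0],
    [-0.015,0.15,0],
    [-0.016,0.165,0],
    [-0.016,0.165,0],
    [-0.016,0.165,0]
  ],
  "dr": [
    [0,0,0],
    [0,0,0],
    [0,0,0],
    [0,0,0],
    [0,0,0],
    [0,0,0],
    [0,0,0],
    [0,0,0]
  ]
}}

```text
time: 35.8
tool_pos: [0.5918, -0.0229, 0.1308]
tool_rot: [-3.137, -0.001, 1.553]
contact_force: [0.2, 0.3, -1.0]
opening: 0.0444
grip_force: 25.0
```

Emit:
{"op": "arm_command", "data": {
  "fingers": [1,1],
  "travel": [
    [0,0,0],
    [0,0,0]
  ],
  "dr": [
    [0,0,0],
    [0,0,0]
  ]
}}

```text
time: 35.97
tool_pos: [0.5915, -0.0228, 0.1327]
tool_rot: [-3.139, -0.0, 1.553]
contact_force: [-0.6, -0.4, -1.3]
opening: 0.0443
grip_force: 25.0
```

```bash
python3 go.py .594 -.023 .133 89; python3 -c "
from h import *
d=snap('wrist','w16.png',(240,150,400,270),5)"
```

```text
t 35.97 pos [ 0.5915 -0.0228  0.1327] yaw 89.0 open 0.0443 f [-0.6 -0.4 -1.3] grip 25.0
travel [-0.0002  0.0025 -0.0003] dr [-0.13 -0.01 -0.03]
```

View pics/w16.png

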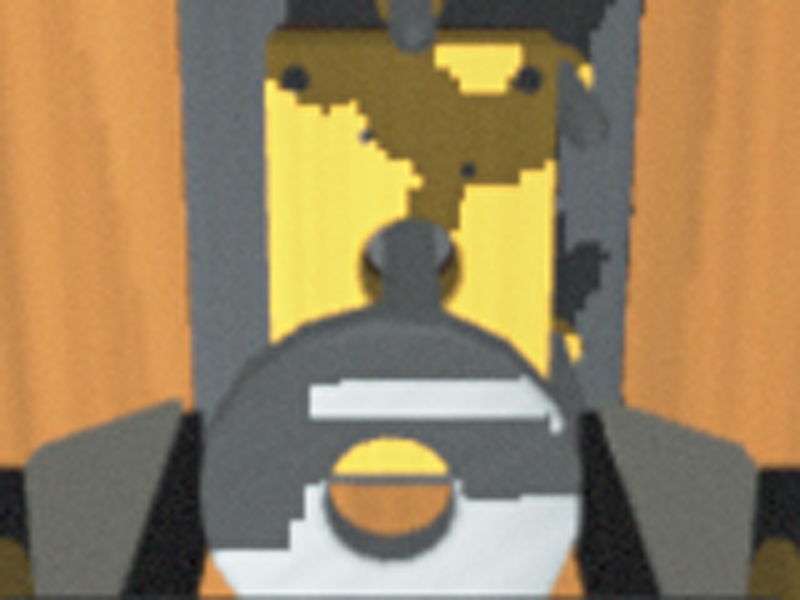

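```bash
python3 - <<'E'
from h import *
d=dict(np.load('last_wrist.npz'))
for u,v in [(318.3,249.7),(318.3,211.6),(318.4,237.4),(318.4,262)]: print(atz(d,u,v,.137).round(4))
E
```

```text
[ 0.5912 -0.0224  0.137 ]
[0.5917 0.0012 0.137 ]
[ 0.5914 -0.0146  0.137 ]
[ 0.5912 -0.0304  0.137 ]
```

Ring centre is (591.3,-22.2). Shift +2.6 mm in x and -0.8 mm in y, then lower in two stages.

Emit:
{"op": "arm_command", "data": {
  "fingers": [1,1,1,1,1,1,1,1],
  "travel": [
    [-0.0008,0.0026,0.005],
    [-0.0008,0.0026,0.015],
    [-0.0008,0.0026,0.03],
    [-0.0008,0.0026,0.042],
    [-0.0008,0.0026,0.05],
    [-0.0008,0.0026,0.057],
    [-0.0008,0.0026,0.062],
    [-0.0008,0.0026,0.062]
  ],
  "dr": [
    [0,0,0],
    [0,0,0],
    [0,0,0],
    [0,0,0],
    [0,0,0],
    [0,0,0],
    [0,0,0],
    [0,0,0]
  ]
}}

```text
time: 36.68
tool_pos: [0.595, -0.0238, 0.0703]
tool_rot: [-3.14, -0.0, 1.553]
contact_force: [-1.0, 0.4, -1.1]
opening: 0.0442
grip_force: 25.0
```

Emit:
{"op": "arm_command", "data": {
  "fingers": [1,1,1,1,1],
  "travel": [
    [0,0,0.008],
    [0,0,0.015],
    [0,0,0.0195],
    [0,0,0.021],
    [0,0,0.021]
  ],
  "dr": [
    [0,0,0],
    [0,0,0],
    [0,0,0],
    [0,0,0],
    [0,0,0]
  ]
}}

```text
time: 37.1
tool_pos: [0.5953, -0.0238, 0.0498]
tool_rot: [-3.141, -0.0, 1.553]
contact_force: [-0.5, 0.1, -0.2]
opening: 0.0445
grip_force: 25.0
```

```bash
python3 go.py .594 -.023 .0487 89
```

```text
t 37.1 pos [ 0.5953 -0.0238  0.0498] yaw 89.0 open 0.0445 f [-0.5  0.1 -0.2] grip 25.0
travel [ 0.0008 -0.0013  0.0012] dr [-0.05 -0.   -0.03]
```

Emit:
{"op": "arm_command", "data": {
  "fingers": [1,1,1,0.2,0,-0.1,-0.1],
  "travel": [
    [0,-0.001,0.001],
    [0,-0.001,0.001],
    [0,-0.001,0.001],
    [0,-0.001,0.001],
    [0,-0.001,0.001],
    [0,-0.001,0.001],
    [0,-0.001,-0.03]
  ],
  "dr": [
    [0,0,0],
    [0,0,0],
    [0,0,0],
    [0,0,0],
    [0,0,0],
    [0,0,0],
    [0,0,0]
  ]
}}

```text
time: 37.68
tool_pos: [0.5911, -0.0234, 0.0756]
tool_rot: [-3.131, -0.001, 1.553]
contact_force: [-0.7, -0.3, -1.1]
opening: 0.0501
grip_force: 0.0
```

Emit:
{"op": "arm_command", "data": {
  "fingers": [-1,-1,-1,-1,-1,-1,-1,-1],
  "travel": [
    [0,0,-0.03],
    [0,0,-0.07],
    [0,0,-0.11],
    [0,0,-0.135],
    [0,0,-0.135],
    [0,0,-0.135],
    [0,0,-0.135],
    [0,0,-0.135]
  ],
  "dr": [
    [0,0,0],
    [0,0,0],
    [0,0,0],
    [0,0,0],
    [0,0,0],
    [0,0,0],
    [0,0,0],
    [0,0,0]
  ]
}}

```text
time: 38.35
tool_pos: [0.5937, -0.0237, 0.2136]
tool_rot: [-3.138, -0.0, 1.553]
contact_force: [-0.6, -0.6, -0.1]
opening: 0.0912
grip_force: 0.0
```

```bash
python3 go.py .4375 .1595 .2 89; python3 - <<'E'
from seg import *
d=snap('wrist','w17.png',(220,90,420,240),4); print(find(d,"brass",.045,(.55,.64,-.09,.05)),find(d,"white",.053,(.56,.625,-.06,.02),60),find(d,"cap",.04,(.3,.6,.05,.3),20))
E
```

```text
t 38.35 pos [ 0.5937 -0.0237  0.2136] yaw 89.0 open 0.0912 f [-0.6 -0.6 -0.1] grip 0.0
travel [ 0.1804 -0.1594  0.0142] dr [-0.19 -0.02 -0.03]
[(array([596. , -22.9]), array([594.2, -23.3]), array([50.9, 80.6]), -1.0)] [(array([591.3, -23.9]), array([591.1, -23.8]), array([41.8, 42. ]), 89.0)] [(array([440.4, 152.8]), array([442.1, 149.3]), array([27.4, 40.9]), 88.9)]
```

View pics/w17.png

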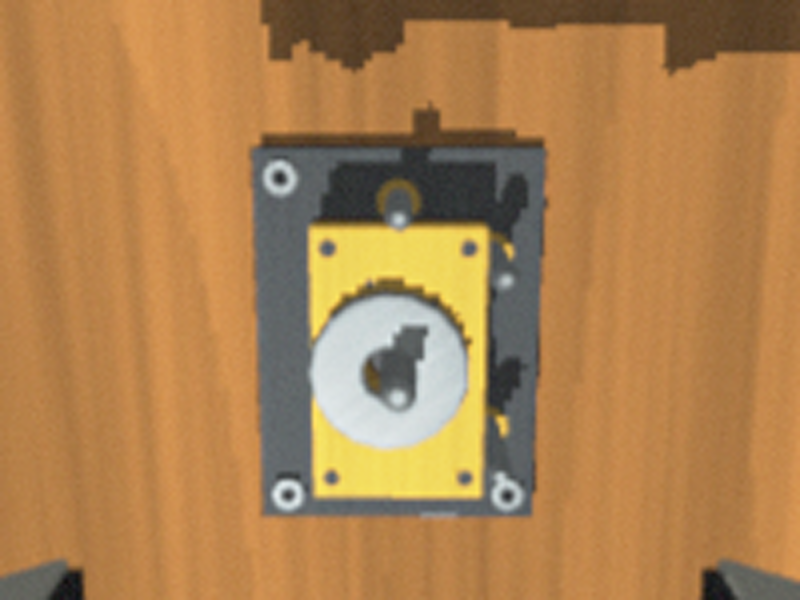

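The ring is seated but sits 2.7 mm towards -x, dragged at lift-off. I'll recentre it by closing gently on it about the stud, then open wide before lifting.

Emit:
{"op": "arm_command", "data": {
  "fingers": [-1,-1,-1,-1,-1,-1,-1,-1],
  "travel": [
    [0.0005,0.0005,0.03],
    [0.0005,0.0005,0.07],
    [0.0005,0.0005,0.105],
    [0.0005,0.0005,0.135],
    [0.0005,0.0005,0.155],
    [0.0005,0.0005,0.1635],
    [0.0005,0.0005,0.1635],
    [0.0005,0.0005,0.1635]
  ],
  "dr": [
    [0,0,0],
    [0,0,0],
    [0,0,0],
    [0,0,0],
    [0,0,0],
    [0,0,0],
    [0,0,0],
    [0,0,0]
  ]
}}

```text
time: 39.07
tool_pos: [0.5952, -0.0234, 0.0519]
tool_rot: [-3.141, 0.0, 1.553]
contact_force: [-0.2, -0.1, -0.8]
opening: 0.0918
grip_force: 0.0
```

Emit:
{"op": "arm_command", "data": {
  "fingers": [0.0,0.0,0.0,0.0,0.02,0.04,0.06,0.08],
  "travel": [
    [0,0,0],
    [0,0,0],
    [0,0,0],
    [0,0,0],
    [0,0,0],
    [0,0,0],
    [0,0,0],
    [0,0,0]
  ],
  "dr": [
    [0,0,0],
    [0,0,0],
    [0,0,0],
    [0,0,0],
    [0,0,0],
    [0,0,0],
    [0,0,0],
    [0,0,0]
  ],
  "squeeze": 3
}}

```text
time: 39.73
tool_pos: [0.595, -0.0233, 0.052]
tool_rot: [3.142, 0.0, 1.553]
contact_force: [-0.3, -0.1, 1.0]
opening: 0.0454
grip_force: 3.0
```

```bash
python3 go.py .594 -.023 .0495 89
```

```text
t 39.73 pos [ 0.595  -0.0233  0.052 ] yaw 89.0 open 0.0454 f [-0.3 -0.1  1. ] grip 3.0
travel [ 0.0003 -0.001   0.0025] dr [ 0.    0.01 -0.03]
```

Emit:
{"op": "arm_command", "data": {
  "fingers": [0.08,0.08,0.0,-0.3,-0.6,-0.9,-1,-1],
  "travel": [
    [0,-0.001,0],
    [0,-0.001,0],
    [0,-0.001,0],
    [0,-0.001,0],
    [0,-0.001,0],
    [0,-0.001,0],
    [0,-0.001,0],
    [0,-0.001,0]
  ],
  "dr": [
    [0,0,0],
    [0,0,0],
    [0,0,0],
    [0,0,0],
    [0,0,0],
    [0,0,0],
    [0,0,0],
    [0,0,0]
  ]
}}

```text
time: 40.4
tool_pos: [0.594, -0.0233, 0.0518]
tool_rot: [-3.141, 0.0, 1.553]
contact_force: [0.0, -0.1, 0.0]
opening: 0.0748
grip_force: 0.0
```

Emit:
{"op": "arm_command", "data": {
  "fingers": [-1,-1,-1,-1,-1,-1,-1,-1],
  "travel": [
    [0,0,-0.015],
    [0,0,-0.04],
    [0,0,-0.075],
    [0,0,-0.115],
    [0,0,-0.15],
    [0,0,-0.16],
    [0,0,-0.16],
    [0,0,-0.16]
  ],
  "dr": [
    [0,0,0],
    [0,0,0],
    [0,0,0],
    [0,0,0],
    [0,0,0],
    [0,0,0],
    [0,0,0],
    [0,0,0]
  ]
}}

```text
time: 41.07
tool_pos: [0.5938, -0.0233, 0.2114]
tool_rot: [-3.141, 0.0, 1.553]
contact_force: [0.0, -0.2, -1.0]
opening: 0.092
grip_force: 0.0
```

```bash
python3 go.py .4375 .1595 .2 89; python3 - <<'E'
from seg import *
d=snap('wrist','w18.png',(220,90,420,240),4); print(find(d,"brass",.045,(.55,.64,-.09,.05)),find(d,"white",.053,(.56,.625,-.06,.02),60),find(d,"cap",.04,(.3,.6,.05,.3),20))
E
```

```text
t 41.07 pos [ 0.5938 -0.0233  0.2114] yaw 89.0 open 0.092 f [ 0.  -0.2 -1. ] grip 0.0
travel [ 0.18   -0.1595  0.0114] dr [-0.01  0.   -0.03]
[(array([594.2, -23.6]), array([594.1, -23.6]), array([50.8, 80.3]), -1.1)] [(array([593. , -23.9]), array([593.1, -23.9]), array([42. , 42.8]), 43.9)] [(array([441. , 152.2]), array([444.3, 148.9]), array([27.2, 45.1]), 88.9)]
```

Ring is centred within 1 mm. Re-tap the plates once on each side with the ring on, in case it disturbed them.

Emit:
{"op": "arm_command", "data": {
  "fingers": [1,1,1,1,1,1,1,1],
  "travel": [
    [-0.03,0,0],
    [-0.065,0,0],
    [-0.082,0,0.03],
    [-0.082,0,0.07],
    [-0.082,0,0.11],
    [-0.082,0,0.15],
    [-0.082,0,0.175],
    [-0.082,0,0.184]
  ],
  "dr": [
    [0,0,0],
    [0,0,0],
    [0,0,0],
    [0,0,0],
    [0,0,0],
    [0,0,0],
    [0,0,0],
    [0,0,0]
  ]
}}

```text
time: 41.78
tool_pos: [0.5879, -0.1041, 0.021]
tool_rot: [-3.13, -0.003, 1.552]
contact_force: [-0.7, 0.4, -0.2]
opening: 0.0429
grip_force: 0.0
```

Emit:
{"op": "arm_command", "data": {
  "fingers": [1,1,1,1,1,1,1,1],
  "travel": [
    [0,0,0],
    [0,0,0],
    [0,0,0],
    [0.008,0,0],
    [0.017,0,0],
    [0.024,0,0],
    [0.028,0,0],
    [0.0295,0,0]
  ],
  "dr": [
    [0,0,0],
    [0,0,0],
    [0,0,0],
    [0,0,0],
    [0,0,0],
    [0,0,0],
    [0,0,0],
    [0,0,0]
  ]
}}

```text
time: 42.45
tool_pos: [0.5933, -0.0747, 0.0285]
tool_rot: [3.141, 0.0, 1.554]
contact_force: [-1.1, -3.3, 1.4]
opening: 0.0009
grip_force: 1.5
```

Emit:
{"op": "arm_command", "data": {
  "fingers": [1,1,1,1,1],
  "travel": [
    [0.0005,0,0],
    [0.001,0,0],
    [0.0015,0,0],
    [0.002,0,0],
    [0.002,0,0]
  ],
  "dr": [
    [0,0,0],
    [0,0,0],
    [0,0,0],
    [0,0,0],
    [0,0,0]
  ]
}}

```text
time: 42.87
tool_pos: [0.5932, -0.0746, 0.028]
tool_rot: [3.141, 0.001, 1.553]
contact_force: [0.1, -3.1, 1.4]
opening: 0.0005
grip_force: 1.9
```

```bash
python3 go.py .594 -.0744 .0275 89
```

```text
t 42.87 pos [ 0.5932 -0.0746  0.028 ] yaw 89.0 open 0.0005 f [ 0.1 -3.1  1.4] grip 1.9
travel [0.0002 0.0008 0.0005] dr [ 0.01  0.05 -0.05]
```

Emit:
{"op": "arm_command", "data": {
  "fingers": [1,1,1,1,1],
  "travel": [
    [0.001,0,0],
    [0.002,0,0],
    [0.003,0,0],
    [0.003,0,0],
    [0.003,0,0]
  ],
  "dr": [
    [0,0,0],
    [0,0,0],
    [0,0,0],
    [0,0,0],
    [0,0,0]
  ]
}}

```text
time: 43.28
tool_pos: [0.5933, -0.0743, 0.028]
tool_rot: [3.141, 0.004, 1.553]
contact_force: [-2.3, -14.9, 0.2]
opening: 0.0006
grip_force: 7.5
```

Emit:
{"op": "arm_command", "data": {
  "fingers": [1,1,1,1,1,1,1,1],
  "travel": [
    [-0.012,0,0],
    [-0.025,0,-0.02],
    [-0.03,0,-0.05],
    [-0.03,-0.02,-0.085],
    [-0.01,-0.05,-0.095],
    [0.02,-0.068,-0.095],
    [0.042,-0.07,-0.095],
    [0.046,-0.07,-0.095]
  ],
  "dr": [
    [0,0,0],
    [0,0,0],
    [0,0,0],
    [0,0,0],
    [0,0,7],
    [0,0,14],
    [0,0,21],
    [0,0,28]
  ]
}}

```text
time: 43.95
tool_pos: [0.5225, -0.0206, 0.1235]
tool_rot: [-3.14, -0.002, 1.059]
contact_force: [-0.0, -0.5, -0.3]
opening: 0.0006
grip_force: 0.0
```

Emit:
{"op": "arm_command", "data": {
  "fingers": [1,1,1,1,1,1,1,1],
  "travel": [
    [0,0,0],
    [0,0,0],
    [0,0,0],
    [0,0,0],
    [0,0,0],
    [0,0,0],
    [0,0,0],
    [0,0,0]
  ],
  "dr": [
    [0,0,7],
    [0,0,14],
    [0,0,21],
    [0,0,28],
    [0,0,35],
    [0,0,42],
    [0,0,49],
    [0,0,56]
  ]
}}

```text
time: 44.62
tool_pos: [0.5239, -0.0234, 0.1228]
tool_rot: [-3.141, 0.0, 0.08]
contact_force: [-0.7, 0.0, -0.2]
opening: 0.0005
grip_force: 0.0
```

Emit:
{"op": "arm_command", "data": {
  "fingers": [1,1,1,1],
  "travel": [
    [0,0,0],
    [0,0,0],
    [0,0,0],
    [0,0,0]
  ],
  "dr": [
    [0,0,6],
    [0,0,6],
    [0,0,6],
    [0,0,6]
  ]
}}

```text
time: 44.95
tool_pos: [0.524, -0.0235, 0.1228]
tool_rot: [-3.141, 0.0, -0.015]
contact_force: [0.1, -0.5, 0.3]
opening: 0.0004
grip_force: 0.0
```

```bash
python3 go.py .525 -.0230 .0265 -1
```

```text
t 44.95 pos [ 0.524  -0.0235  0.1228] yaw -0.9 open 0.0004 f [ 0.1 -0.5  0.3] grip 0.0
travel [ 0.001  -0.0005  0.0963] dr [-0.02  0.01  0.14]
```

Emit:
{"op": "arm_command", "data": {
  "fingers": [1,1,1,1,1,1,1,1],
  "travel": [
    [0,0,0.02],
    [0,0,0.05],
    [0,0,0.08],
    [0,0,0.0955],
    [0,0,0.0955],
    [0.01,0,0.0955],
    [0.02,0,0.0955],
    [0.026,0,0.0955]
  ],
  "dr": [
    [0,0,0],
    [0,0,0],
    [0,0,0],
    [0,0,0],
    [0,0,0],
    [0,0,0],
    [0,0,0],
    [0,0,0]
  ]
}}

```text
time: 45.62
tool_pos: [0.5518, -0.0243, 0.0287]
tool_rot: [3.141, -0.003, -0.017]
contact_force: [-0.4, 0.3, 0.1]
opening: 0.0006
grip_force: 0.0
```

Emit:
{"op": "arm_command", "data": {
  "fingers": [1,1,1,1,1,1,1,1],
  "travel": [
    [0.004,0,0],
    [0.0065,0,0],
    [0.008,0,0],
    [0.009,0,0],
    [0.01,0,0],
    [0.0115,0,0],
    [0.0125,0,0],
    [0.0125,0,0]
  ],
  "dr": [
    [0,0,0],
    [0,0,0],
    [0,0,0],
    [0,0,0],
    [0,0,0],
    [0,0,0],
    [0,0,0],
    [0,0,0]
  ]
}}

```text
time: 46.28
tool_pos: [0.5589, -0.024, 0.0267]
tool_rot: [-3.141, 0.008, -0.018]
contact_force: [-9.1, -0.8, 4.6]
opening: 0.0004
grip_force: 5.2
```

Emit:
{"op": "arm_command", "data": {
  "fingers": [1,1,1,1,1,1,1,1],
  "travel": [
    [-0.012,0,0],
    [-0.025,0,-0.015],
    [-0.03,0,-0.05],
    [-0.03,0,-0.09],
    [-0.03,0,-0.13],
    [-0.01,0,-0.165],
    [0.015,0,-0.185],
    [0.03,0,-0.185]
  ],
  "dr": [
    [0,0,0],
    [0,0,0],
    [0,0,0],
    [0,0,-7],
    [0,0,-14],
    [0,0,-21],
    [0,0,-28],
    [0,0,-35]
  ]
}}

```text
time: 46.95
tool_pos: [0.5966, -0.0252, 0.2188]
tool_rot: [3.133, -0.009, 0.599]
contact_force: [0.3, -0.1, -0.1]
opening: 0.0001
grip_force: 0.0
```

Emit:
{"op": "arm_command", "data": {
  "fingers": [1,1,1,1,1,1,1,1],
  "travel": [
    [0,0,0],
    [0,0,0],
    [0,0,0],
    [0,0,0],
    [0,0,0],
    [0,0,0],
    [0,0,0],
    [0,0,0]
  ],
  "dr": [
    [0,0,-7],
    [0,0,-14],
    [0,0,-21],
    [0,0,-28],
    [0,0,-35],
    [0,0,-42],
    [0,0,-49],
    [0,0,-55]
  ]
}}

```text
time: 47.62
tool_pos: [0.5925, -0.0248, 0.2124]
tool_rot: [3.141, 0.0, 1.559]
contact_force: [0.2, -0.2, 0.1]
opening: 0.0004
grip_force: 0.0
```

Emit:
{"op": "arm_command", "data": {
  "fingers": [-1,-1],
  "travel": [
    [0,0,0],
    [0,0,0]
  ],
  "dr": [
    [0,0,0],
    [0,0,0]
  ]
}}

```text
time: 47.78
tool_pos: [0.5925, -0.0248, 0.2124]
tool_rot: [3.142, 0.0, 1.55]
contact_force: [0.5, -0.4, -0.1]
opening: 0.0095
grip_force: 0.0
```

```bash
python3 go.py .4375 .1595 .2 89; python3 - <<'E'
from seg import *
d=snap('wrist','w19.png',(220,90,420,240),4); print(find(d,"brass",.045,(.55,.64,-.09,.05)),find(d,"white",.053,(.56,.625,-.06,.02),60))
E
```

```text
t 47.78 pos [ 0.5925 -0.0248  0.2124] yaw 88.8 open 0.0095 f [ 0.5 -0.4 -0.1] grip 0.0
travel [ 0.181  -0.1588  0.0123] dr [ 0.    0.   -0.21]
[(array([594.2, -23. ]), array([594.1, -22.9]), array([50.8, 80.1]), -1.2)] [(array([593.2, -23.8]), array([593.3, -23.6]), array([41.6, 42.9]), 88.8)]
```

View pics/w19.png

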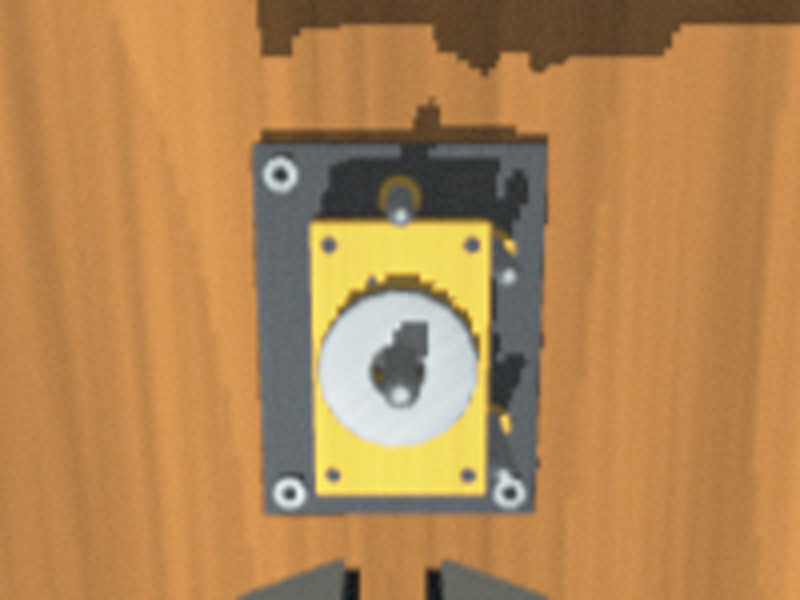

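Plates are square at the pins, centred (594.1,-22.9), and the ring is centred. Now the cap.

Emit:
{"op": "arm_command", "data": {
  "fingers": [-1,-1,-1,-1,-1,-1,-1,-1],
  "travel": [
    [0.02,-0.0175,0],
    [0.048,-0.042,0],
    [0.077,-0.0675,0],
    [0.106,-0.093,0],
    [0.135,-0.118,0],
    [0.162,-0.142,0],
    [0.181,-0.159,0],
    [0.181,-0.159,0]
  ],
  "dr": [
    [0,0,0],
    [0,0,0],
    [0,0,0],
    [0,0,0],
    [0,0,0],
    [0,0,0],
    [0,0,0],
    [0,0,0]
  ]
}}

```text
time: 48.5
tool_pos: [0.4337, 0.1619, 0.2127]
tool_rot: [-3.141, -0.001, 1.554]
contact_force: [1.3, 0.8, -0.6]
opening: 0.0663
grip_force: 0.0
```

Emit:
{"op": "arm_command", "data": {
  "fingers": [-1,-1,-1],
  "travel": [
    [0,0,0],
    [0,0,0],
    [0,0,0]
  ],
  "dr": [
    [0,0,0],
    [0,0,0],
    [0,0,0]
  ]
}}

```text
time: 48.75
tool_pos: [0.4377, 0.1583, 0.2124]
tool_rot: [3.141, 0.0, 1.551]
contact_force: [1.3, 0.7, 0.1]
opening: 0.0862
grip_force: 0.0
```

```bash
python3 go.py .4375 .1595 .02 89; python3 - <<'E'
from seg import *
d=snap('wrist','w20.png'); COL["cap"]=((0,150,150),(8,255,255))
print(find(d,"cap",.04,(.34,.54,.06,.26),20))
P=cloud(d).reshape(-1,3); q=P[(abs(P[:,0]-.4375)<.03)&(abs(P[:,1]-.16)<.03)&(P[:,2]>.037)&(P[:,2]<.045)]; print(len(q),cv2.minEnclosingCircle((q[:,:2]*1000).astype(np.float32)))
E
```

```text
t 48.75 pos [0.4377 0.1583 0.2124] yaw 88.9 open 0.0862 f [1.3 0.7 0.1] grip 0.0
travel [ 0.0013 -0.0003  0.1924] dr [ 0.03  0.02 -0.14]
[(array([437.4, 160.4]), array([437.7, 160.4]), array([31.8, 32.6]), -46.0)]
628 ((437.27935791015625, 160.98367309570312), 17.414838790893555)
```

Emit:
{"op": "arm_command", "data": {
  "fingers": [-1,-1,-1,-1,-1,-1,-1,-1],
  "travel": [
    [0.002,0,0.03],
    [0.002,0,0.07],
    [0.002,0,0.11],
    [0.002,0,0.15],
    [0.002,0,0.18],
    [0.002,0,0.195],
    [0.002,0,0.2],
    [0.002,0,0.2]
  ],
  "dr": [
    [0,0,0],
    [0,0,0],
    [0,0,0],
    [0,0,0],
    [0,0,0],
    [0,0,0],
    [0,0,0],
    [0,0,0]
  ]
}}

```text
time: 49.47
tool_pos: [0.4367, 0.1602, 0.0112]
tool_rot: [-3.139, 0.001, 1.551]
contact_force: [-0.3, 0.9, -0.3]
opening: 0.0917
grip_force: 0.0
```

Emit:
{"op": "arm_command", "data": {
  "fingers": [1,1,1,1,1,1,1,1],
  "travel": [
    [0,0,0],
    [0,0,0],
    [0,0,0],
    [0,0,0],
    [0,0,0],
    [0,0,0],
    [0,0,0],
    [0,0,0]
  ],
  "dr": [
    [0,0,0],
    [0,0,0],
    [0,0,0],
    [0,0,0],
    [0,0,0],
    [0,0,0],
    [0,0,0],
    [0,0,0]
  ],
  "squeeze": 20
}}

```text
time: 50.13
tool_pos: [0.4368, 0.161, 0.0125]
tool_rot: [3.141, 0.0, 1.553]
contact_force: [0.1, -0.2, 0.7]
opening: 0.0433
grip_force: 0.0
```

Emit:
{"op": "arm_command", "data": {
  "fingers": [1,1,1],
  "travel": [
    [0,0,0],
    [0,0,0],
    [0,0,0]
  ],
  "dr": [
    [0,0,0],
    [0,0,0],
    [0,0,0]
  ]
}}

```text
time: 50.38
tool_pos: [0.4369, 0.161, 0.0124]
tool_rot: [3.141, 0.0, 1.553]
contact_force: [-0.2, -0.0, 1.8]
opening: 0.034
grip_force: 20.0
```

Emit:
{"op": "arm_command", "data": {
  "fingers": [1,1,1,1,1,1],
  "travel": [
    [0,0,-0.02],
    [0,0,-0.05],
    [0,0,-0.08],
    [0,0,-0.1],
    [0,0,-0.1],
    [0,0,-0.1]
  ],
  "dr": [
    [0,0,0],
    [0,0,0],
    [0,0,0],
    [0,0,0],
    [0,0,0],
    [0,0,0]
  ]
}}

```text
time: 50.88
tool_pos: [0.4372, 0.1611, 0.1129]
tool_rot: [3.14, -0.0, 1.553]
contact_force: [-0.4, 0.2, -0.9]
opening: 0.0336
grip_force: 20.0
```

```bash
python3 go.py .594 -.023 .113 89
```

```text
t 50.88 pos [0.4372 0.1611 0.1129] yaw 89.0 open 0.0336 f [-0.4  0.2 -0.9] grip 20.0
travel [-0.1812  0.1601  0.0002] dr [ 0.12 -0.02 -0.03]
```

Emit:
{"op": "arm_command", "data": {
  "fingers": [1,1,1,1,1,1,1,1],
  "travel": [
    [-0.02,0.0175,0],
    [-0.048,0.042,0],
    [-0.077,0.0675,0],
    [-0.106,0.093,0],
    [-0.135,0.118,0],
    [-0.162,0.142,0],
    [-0.181,0.16,0],
    [-0.181,0.16,0]
  ],
  "dr": [
    [0,0,0],
    [0,0,0],
    [0,0,0],
    [0,0,0],
    [0,0,0],
    [0,0,0],
    [0,0,0],
    [0,0,0]
  ]
}}

```text
time: 51.55
tool_pos: [0.5956, -0.0271, 0.1099]
tool_rot: [-3.141, 0.001, 1.549]
contact_force: [0.1, -0.4, -0.5]
opening: 0.034
grip_force: 20.0
```

Emit:
{"op": "arm_command", "data": {
  "fingers": [1,1,1,1],
  "travel": [
    [0,0,0],
    [0,0,0],
    [0,0,0],
    [0,0,0]
  ],
  "dr": [
    [0,0,0],
    [0,0,0],
    [0,0,0],
    [0,0,0]
  ]
}}

```text
time: 51.88
tool_pos: [0.5927, -0.0217, 0.112]
tool_rot: [-3.14, -0.0, 1.554]
contact_force: [-0.4, -0.0, -1.6]
opening: 0.0339
grip_force: 20.0
```

```bash
python3 go.py .5943 -.0227 .113 89; python3 - <<'E'
from seg import *
d=snap('wrist','w21.png',(220,100,420,250),4); P=cloud(d); 
q=P.reshape(-1,3); q=q[(abs(q[:,0]-.594)<.03)&(abs(q[:,1]+.023)<.03)&(q[:,2]>.13)&(q[:,2]<.15)]; print(len(q),np.median(q[:,2]),cv2.minEnclosingCircle((q[:,:2]*1000).astype(np.float32)),(q.min(0)*1000).round(1),(q.max(0)*1000).round(1))
E
```

```text
t 51.88 pos [ 0.5927 -0.0217  0.112 ] yaw 89.0 open 0.0339 f [-0.4 -0.  -1.6] grip 20.0
travel [-0.001   0.0016 -0.001 ] dr [-0.07 -0.01  0.05]
2903 0.13894476757451094 ((593.1470947265625, -10.114683151245117), 29.135189056396484) [564.  -38.9 130. ] [622.3  -4.5 150. ]
```

View pics/w21.png

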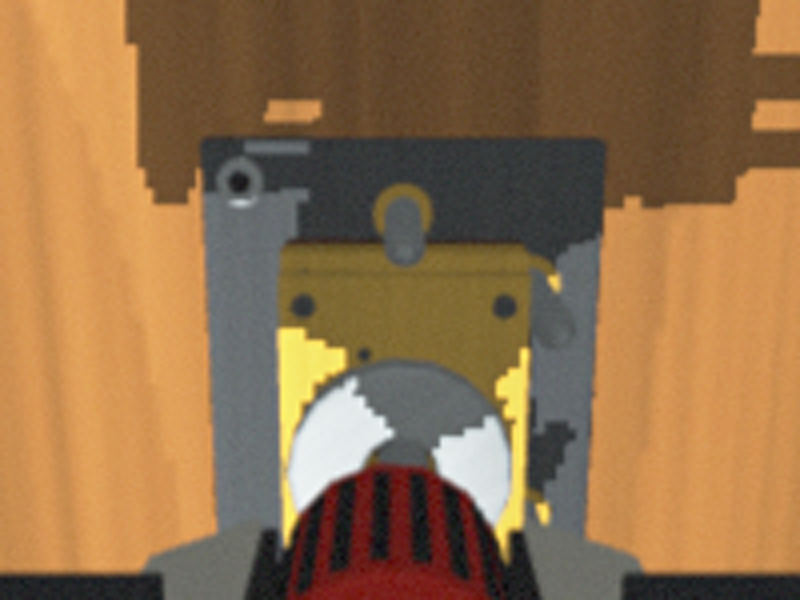

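Emit:
{"op": "arm_command", "data": {
  "fingers": [1,1,1,1,1,1,1],
  "travel": [
    [-0.0012,0.0015,0.002],
    [-0.0012,0.0015,0.008],
    [-0.0012,0.0015,0.014],
    [-0.0012,0.0015,0.02],
    [-0.0012,0.0015,0.026],
    [-0.0012,0.0015,0.03],
    [-0.0012,0.0015,0.03]
  ],
  "dr": [
    [0,0,0],
    [0,0,0],
    [0,0,0],
    [0,0,0],
    [0,0,0],
    [0,0,0],
    [0,0,0]
  ]
}}

```text
time: 52.52
tool_pos: [0.5943, -0.024, 0.081]
tool_rot: [-3.139, -0.0, 1.553]
contact_force: [-0.9, -0.3, -1.2]
opening: 0.0338
grip_force: 20.0
```

Emit:
{"op": "arm_command", "data": {
  "fingers": [1,1,1,1],
  "travel": [
    [0,0,0.005],
    [0,0,0.01],
    [0,0,0.014],
    [0,0,0.014]
  ],
  "dr": [
    [0,0,0],
    [0,0,0],
    [0,0,0],
    [0,0,0]
  ]
}}

```text
time: 52.85
tool_pos: [0.5945, -0.024, 0.0674]
tool_rot: [-3.14, -0.0, 1.553]
contact_force: [-0.5, -0.3, -0.7]
opening: 0.0341
grip_force: 20.0
```

```bash
python3 go.py .594 -.023 .0654 89
```

```text
t 52.85 pos [ 0.5945 -0.024   0.0674] yaw 89.0 open 0.0341 f [-0.5 -0.3 -0.7] grip 20.0
travel [ 0.001  -0.0005  0.002 ] dr [-0.09 -0.01 -0.03]
```

Emit:
{"op": "arm_command", "data": {
  "fingers": [1,1,1,0.3,0,-0.4,-0.8,-1],
  "travel": [
    [0.0006,0,0.001],
    [0.0006,0,0.002],
    [0.0006,0,0.002],
    [0.0006,0,0.002],
    [0.0006,0,0.002],
    [0.0006,0,0.002],
    [0.0006,0,0.002],
    [0.0006,0,0.002]
  ],
  "dr": [
    [0,0,0],
    [0,0,0],
    [0,0,0],
    [0,0,0],
    [0,0,0],
    [0,0,0],
    [0,0,0],
    [0,0,0]
  ]
}}

```text
time: 53.52
tool_pos: [0.5952, -0.0235, 0.0666]
tool_rot: [3.141, 0.0, 1.553]
contact_force: [-0.7, -0.6, 0.9]
opening: 0.0559
grip_force: 0.0
```

Emit:
{"op": "arm_command", "data": {
  "fingers": [-1,-1,-1,-1,-1,-1,-1,-1],
  "travel": [
    [0,0,0],
    [0,0,-0.015],
    [0,0,-0.04],
    [0,0,-0.075],
    [0,0,-0.11],
    [0,0,-0.14],
    [0,0,-0.15],
    [0,0,-0.15]
  ],
  "dr": [
    [0,0,0],
    [0,0,0],
    [0,0,0],
    [0,0,0],
    [0,0,0],
    [0,0,0],
    [0,0,0],
    [0,0,0]
  ]
}}

```text
time: 54.18
tool_pos: [0.5965, -0.0237, 0.2197]
tool_rot: [3.135, 0.001, 1.553]
contact_force: [-0.5, -0.5, -1.2]
opening: 0.0921
grip_force: 0.0
```

Emit:
{"op": "arm_command", "data": {
  "fingers": [-1,-1,-1],
  "travel": [
    [0,0,0],
    [0,0,0],
    [0,0,0]
  ],
  "dr": [
    [0,0,0],
    [0,0,0],
    [0,0,0]
  ]
}}

```text
time: 54.43
tool_pos: [0.5941, -0.0233, 0.2142]
tool_rot: [-3.138, -0.001, 1.553]
contact_force: [0.0, 0.9, 0.5]
opening: 0.0915
grip_force: 0.0
```

```bash
python3 go.py .594 -.023 .2 89; python3 - <<'E'
from seg import *
d=snap('wrist','w22.png',(220,90,420,240),4); print(find(d,"brass",.045,(.55,.64,-.09,.05)),find(d,"cap",.093,(.55,.64,-.07,.03),20))
P=cloud(d).reshape(-1,3);q=P[(abs(P[:,0]-.594)<.02)&(abs(P[:,1]+.023)<.02)&(P[:,2]>.085)];print("cap top",len(q),np.median(q[:,2]),q.mean(0))
E
```

```text
t 54.43 pos [ 0.5941 -0.0233  0.2142] yaw 89.0 open 0.0915 f [0.  0.9 0.5] grip 0.0
travel [ 0.0003 -0.      0.0142] dr [-0.23 -0.03 -0.03]
[(array([590.5, -29.3]), array([594.1, -24.9]), array([50.8, 84.6]), -1.0)] [(array([594.4, -22.8]), array([594.5, -22.9]), array([32.4, 32.8]), -40.0)]
cap top 925 0.09248594165856396 [ 0.59464056 -0.02191843  0.09616147]
```

View pics/w22.png

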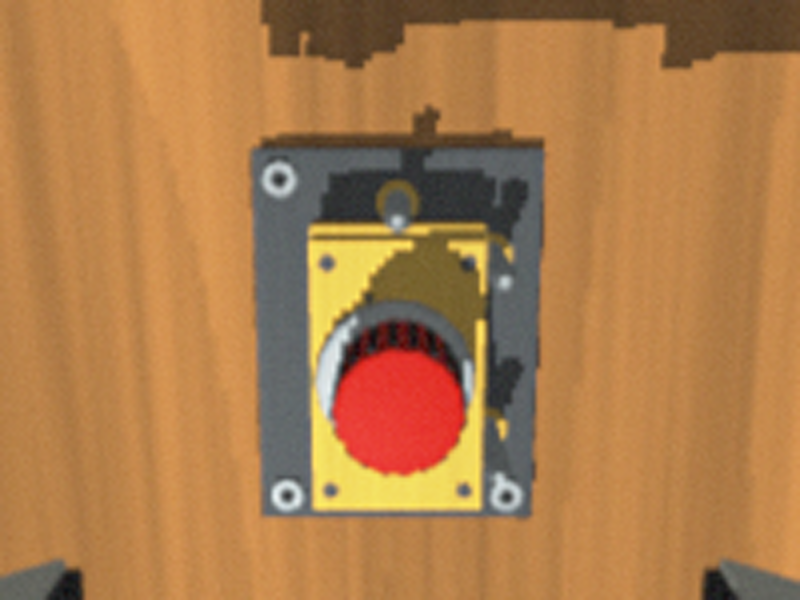

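The top plate has been knocked about 4 mm towards -y: there's a second plate edge at row 237 and the bottom edge is at row 510. It was already visible in the previous picture and I missed it. The plates must be snug before the cap goes on, so the cap comes off again, then re-tap, then cap.

Emit:
{"op": "arm_command", "data": {
  "fingers": [-1,-1,-1,-1,-1,-1,-1,-1],
  "travel": [
    [0.0003,0,0.03],
    [0.0003,0,0.065],
    [0.0003,0,0.095],
    [0.0003,0,0.12],
    [0.0003,0,0.138],
    [0.0003,0,0.147],
    [0.0003,0,0.147],
    [0.0003,0,0.147]
  ],
  "dr": [
    [0,0,0],
    [0,0,0],
    [0,0,0],
    [0,0,0],
    [0,0,0],
    [0,0,0],
    [0,0,0],
    [0,0,0]
  ]
}}

```text
time: 55.15
tool_pos: [0.5951, -0.0232, 0.0692]
tool_rot: [-3.141, -0.0, 1.553]
contact_force: [-0.3, 0.5, 1.1]
opening: 0.092
grip_force: 0.0
```

Emit:
{"op": "arm_command", "data": {
  "fingers": [1,1,1,1,1,1,1,1],
  "travel": [
    [0,0,0],
    [0,0,0],
    [0,0,0],
    [0,0,0],
    [0,0,0],
    [0,0,0],
    [0,0,0],
    [0,0,0]
  ],
  "dr": [
    [0,0,0],
    [0,0,0],
    [0,0,0],
    [0,0,0],
    [0,0,0],
    [0,0,0],
    [0,0,0],
    [0,0,0]
  ]
}}

```text
time: 55.82
tool_pos: [0.5951, -0.0232, 0.0695]
tool_rot: [3.142, 0.0, 1.553]
contact_force: [0.5, 0.6, 0.5]
opening: 0.0431
grip_force: 0.0
```

Emit:
{"op": "arm_command", "data": {
  "fingers": [1,1,1],
  "travel": [
    [0,0,0],
    [0,0,0],
    [0,0,0]
  ],
  "dr": [
    [0,0,0],
    [0,0,0],
    [0,0,0]
  ]
}}

```text
time: 56.07
tool_pos: [0.595, -0.0232, 0.0694]
tool_rot: [-3.142, 0.0, 1.553]
contact_force: [-0.1, 0.2, -0.2]
opening: 0.0336
grip_force: 20.0
```

Emit:
{"op": "arm_command", "data": {
  "fingers": [1,1,1,1,1,1],
  "travel": [
    [0,0,-0.008],
    [0,0,-0.02],
    [0,0,-0.035],
    [0,0,-0.047],
    [0,0,-0.047],
    [0,0,-0.047]
  ],
  "dr": [
    [0,0,0],
    [0,0,0],
    [0,0,0],
    [0,0,0],
    [0,0,0],
    [0,0,0]
  ]
}}

```text
time: 56.57
tool_pos: [0.5954, -0.0232, 0.1171]
tool_rot: [3.14, 0.0, 1.553]
contact_force: [0.3, 0.3, -0.8]
opening: 0.0336
grip_force: 20.0
```

```bash
python3 go.py .4373 .161 .113 89
```

```text
t 56.57 pos [ 0.5954 -0.0232  0.1171] yaw 89.0 open 0.0336 f [ 0.3  0.3 -0.8] grip 20.0
travel [ 0.1813 -0.1614  0.0038] dr [ 0.09  0.02 -0.03]
```

Emit:
{"op": "arm_command", "data": {
  "fingers": [1,1,1,1,1,1,1,1],
  "travel": [
    [0.02,-0.0175,0],
    [0.048,-0.042,0],
    [0.077,-0.0675,0],
    [0.106,-0.093,0],
    [0.135,-0.118,0],
    [0.162,-0.142,0],
    [0.181,-0.161,0],
    [0.181,-0.161,0]
  ],
  "dr": [
    [0,0,0],
    [0,0,0],
    [0,0,0],
    [0,0,0],
    [0,0,0],
    [0,0,0],
    [0,0,0],
    [0,0,0]
  ]
}}

```text
time: 57.23
tool_pos: [0.4327, 0.1633, 0.1155]
tool_rot: [-3.137, 0.0, 1.557]
contact_force: [-0.1, -0.4, -0.3]
opening: 0.0337
grip_force: 20.0
```

Emit:
{"op": "arm_command", "data": {
  "fingers": [1,1,1,1,1,1,1,1],
  "travel": [
    [0,0,0],
    [0,0,0.01],
    [0,0,0.035],
    [0,0,0.06],
    [0,0,0.082],
    [0,0,0.094],
    [0,0,0.0985],
    [0,0,0.0985]
  ],
  "dr": [
    [0,0,0],
    [0,0,0],
    [0,0,0],
    [0,0,0],
    [0,0,0],
    [0,0,0],
    [0,0,0],
    [0,0,0]
  ]
}}

```text
time: 57.9
tool_pos: [0.4374, 0.1597, 0.0169]
tool_rot: [-3.139, 0.001, 1.552]
contact_force: [-0.4, 0.2, -1.4]
opening: 0.034
grip_force: 20.0
```

```bash
python3 go.py .4373 .161 .0168 89
```

```text
t 57.9 pos [0.4374 0.1597 0.0169] yaw 88.9 open 0.034 f [-0.4  0.2 -1.4] grip 20.0
travel [ 0.0013 -0.0001  0.    ] dr [-0.13  0.04 -0.1 ]
```

Release the cap upright on the bench, go back over the stack and measure it.

Emit:
{"op": "arm_command", "data": {
  "fingers": [1,1,0.3,0,-0.4,-0.8,-1,-1],
  "travel": [
    [0,0,0.0005],
    [0,0,0.0005],
    [0,0,0.0005],
    [0,0,0.0005],
    [0,0,0.0005],
    [0,0,0.0005],
    [0,0,0.0005],
    [0,0,0.0005]
  ],
  "dr": [
    [0,0,0],
    [0,0,0],
    [0,0,0],
    [0,0,0],
    [0,0,0],
    [0,0,0],
    [0,0,0],
    [0,0,0]
  ]
}}

```text
time: 58.57
tool_pos: [0.4374, 0.1607, 0.0175]
tool_rot: [3.141, 0.0, 1.553]
contact_force: [0.2, -0.4, -0.2]
opening: 0.0623
grip_force: 0.0
```

Emit:
{"op": "arm_command", "data": {
  "fingers": [-1,-1,-1,-1,-1,-1,-1,-1],
  "travel": [
    [0,0,0],
    [0,0,-0.02],
    [0,0,-0.05],
    [0,0,-0.085],
    [0,0,-0.125],
    [0,0,-0.165],
    [0,0,-0.195],
    [0,0,-0.195]
  ],
  "dr": [
    [0,0,0],
    [0,0,0],
    [0,0,0],
    [0,0,0],
    [0,0,0],
    [0,0,0],
    [0,0,0],
    [0,0,0]
  ]
}}

```text
time: 59.23
tool_pos: [0.4403, 0.1614, 0.2186]
tool_rot: [3.13, -0.002, 1.553]
contact_force: [1.2, 0.7, 0.6]
opening: 0.0917
grip_force: 0.0
```

Emit:
{"op": "arm_command", "data": {
  "fingers": [1,1,1,1,1,1,1,1],
  "travel": [
    [-0.02,0.0175,0],
    [-0.048,0.042,0],
    [-0.077,0.0675,0],
    [-0.106,0.093,0],
    [-0.135,0.118,0],
    [-0.162,0.142,0],
    [-0.181,0.16,0],
    [-0.181,0.16,0]
  ],
  "dr": [
    [0,0,0],
    [0,0,0],
    [0,0,0],
    [0,0,0],
    [0,0,0],
    [0,0,0],
    [0,0,0],
    [0,0,0]
  ]
}}

```text
time: 59.9
tool_pos: [0.5964, -0.0273, 0.2109]
tool_rot: [3.141, 0.001, 1.549]
contact_force: [-2.4, -0.2, -1.3]
opening: 0.0429
grip_force: 0.0
```

Emit:
{"op": "arm_command", "data": {
  "fingers": [1,1,1,1],
  "travel": [
    [0,0,0],
    [0,0,0],
    [0,0,0],
    [0,0,0]
  ],
  "dr": [
    [0,0,0],
    [0,0,0],
    [0,0,0],
    [0,0,0]
  ]
}}

```text
time: 60.23
tool_pos: [0.5935, -0.0219, 0.2126]
tool_rot: [-3.142, -0.0, 1.554]
contact_force: [-0.1, 0.7, 0.1]
opening: 0.0164
grip_force: 0.0
```

```bash
python3 go.py .594 -.105 .0275 89; cat > chk.py <<'E'
from seg import *; import sys
d=snap('wrist',sys.argv[1],(220,90,420,240),4); print(find(d,"brass",.045,(.55,.64,-.09,.05)),find(d,"white",.053,(.56,.625,-.06,.02),60))
COL["cap"]=((0,150,100),(8,255,255)); print("cap",find(d,"cap",.04,(.34,.54,.06,.26),20))
P=cloud(d); m=(P[...,2]>.026)&(P[...,2]<.049)&(abs(P[...,0]-.594)<.045)&(abs(P[...,1]+.023)<.06)
q=(P[m][:,:2]*1000); print("stack extents x",np.percentile(q[:,0],[.3,99.7]).round(1),"y",np.percentile(q[:,1],[.3,99.7]).round(1))
# heights just inside/outside +y and -y edges along x=0.58..0.608 : lower plates seen as steps
for y in list(np.arange(.011,.022,.001))+list(np.arange(-.072,-.058,.001)):
    s=P[(abs(P[...,1]-y)<.0006)&(abs(P[...,0]-.580)<.006)&(P[...,2]<.06)]; 
    if len(s): print(round(y*1000),round(np.median(s[:,2])*1000,1),end='; ')
print()
E
python3 chk.py w23.png
```

```text
t 60.23 pos [ 0.5935 -0.0219  0.2126] yaw 89.1 open 0.0164 f [-0.1  0.7  0.1] grip 0.0
travel [-0.0831  0.0019  0.1851] dr [-0.   -0.    0.05]
[(array([594. , -24.7]), array([594.1, -24.4]), array([50.8, 84.3]), -1.0)] [(array([593.2, -26. ]), array([593.3, -26.1]), array([42.5, 42.9]), 62.2)]
cap [(array([439.7, 152.9]), array([442.1, 149.5]), array([29.1, 41.8]), 89.0)]
stack extents x [568.6 624.8] y [-65.8  24.5]
11 45.2; 12 45.2; 13 44.5; 14 40.3; 15 39.3; 16 38.8; 17 30.0; 18 10.6; 19 9.4; 20 9.6; 21 9.6; -66 43.7; -65 44.2; -64 44.1; -63 44.4; -62 44.1; -61 44.2; -60 45.0; -59 44.5;
```

The depth profile confirms it: the top plate's +y edge is at 13.5 mm while the plates below sit at 17 mm. Tap +y again.

Emit:
{"op": "arm_command", "data": {
  "fingers": [1,1,1,1,1,1,1,1],
  "travel": [
    [-0.03,0,0],
    [-0.065,0.001,0],
    [-0.083,0.0015,0.03],
    [-0.083,0.0015,0.07],
    [-0.083,0.0015,0.11],
    [-0.083,0.0015,0.15],
    [-0.083,0.0015,0.176],
    [-0.083,0.0015,0.185]
  ],
  "dr": [
    [0,0,0],
    [0,0,0],
    [0,0,0],
    [0,0,0],
    [0,0,0],
    [0,0,0],
    [0,0,0],
    [0,0,0]
  ]
}}

```text
time: 60.95
tool_pos: [0.5911, -0.1047, 0.0232]
tool_rot: [-3.134, -0.002, 1.554]
contact_force: [-1.7, 0.5, 0.8]
opening: 0.0003
grip_force: 0.0
```

Emit:
{"op": "arm_command", "data": {
  "fingers": [1,1,1,1,1,1,1,1],
  "travel": [
    [0,0,0],
    [0,0,0],
    [0,0,0],
    [0.01,0,0],
    [0.018,0,0],
    [0.022,0,0],
    [0.025,0,0],
    [0.027,0,0]
  ],
  "dr": [
    [0,0,0],
    [0,0,0],
    [0,0,0],
    [0,0,0],
    [0,0,0],
    [0,0,0],
    [0,0,0],
    [0,0,0]
  ]
}}

```text
time: 61.62
tool_pos: [0.5947, -0.0784, 0.0278]
tool_rot: [3.141, 0.0, 1.554]
contact_force: [0.2, -1.8, 0.4]
opening: 0.0009
grip_force: 0.8
```

Emit:
{"op": "arm_command", "data": {
  "fingers": [1,1,1,1,1,1,1],
  "travel": [
    [0.001,0,0],
    [0.002,0,0],
    [0.003,0,0],
    [0.004,0,0],
    [0.005,0,0],
    [0.006,0,0],
    [0.006,0,0]
  ],
  "dr": [
    [0,0,0],
    [0,0,0],
    [0,0,0],
    [0,0,0],
    [0,0,0],
    [0,0,0],
    [0,0,0]
  ]
}}

```text
time: 62.2
tool_pos: [0.5947, -0.0745, 0.0274]
tool_rot: [3.141, 0.002, 1.553]
contact_force: [-0.9, -6.3, -0.3]
opening: 0.0004
grip_force: 3.1
```

```bash
python3 go.py .594 -.0744 .0275 89
```

```text
t 62.2 pos [ 0.5947 -0.0745  0.0274] yaw 89.0 open 0.0004 f [-0.9 -6.3 -0.3] grip 3.1
travel [ 0.0001 -0.0007 -0.0001] dr [ 0.01  0.12 -0.02]
```

Push a bit firmer, then the +x tap as before.

Emit:
{"op": "arm_command", "data": {
  "fingers": [1,1,1,1],
  "travel": [
    [0.001,0,0],
    [0.002,0,0],
    [0.0025,0,0],
    [0.0025,0,0]
  ],
  "dr": [
    [0,0,0],
    [0,0,0],
    [0,0,0],
    [0,0,0]
  ]
}}

```text
time: 62.53
tool_pos: [0.5948, -0.0744, 0.0274]
tool_rot: [3.141, 0.005, 1.553]
contact_force: [-1.2, -15.2, -1.5]
opening: 0.0003
grip_force: 7.7
```

Emit:
{"op": "arm_command", "data": {
  "fingers": [1,1,1,1,1,1,1,1],
  "travel": [
    [-0.012,0,0],
    [-0.025,0,-0.02],
    [-0.03,0,-0.05],
    [-0.03,-0.02,-0.085],
    [-0.01,-0.05,-0.095],
    [0.02,-0.068,-0.095],
    [0.042,-0.071,-0.095],
    [0.046,-0.071,-0.095]
  ],
  "dr": [
    [0,0,0],
    [0,0,0],
    [0,0,0],
    [0,0,0],
    [0,0,7],
    [0,0,14],
    [0,0,21],
    [0,0,28]
  ]
}}

```text
time: 63.2
tool_pos: [0.5229, -0.0205, 0.123]
tool_rot: [-3.14, -0.001, 1.059]
contact_force: [0.5, -0.4, 0.2]
opening: 0.0004
grip_force: 0.0
```

Emit:
{"op": "arm_command", "data": {
  "fingers": [1,1,1,1,1,1,1,1],
  "travel": [
    [0,0,0],
    [0,0,0],
    [0,0,0],
    [0,0,0],
    [0,0,0],
    [0,0,0],
    [0,0,0],
    [0,0,0]
  ],
  "dr": [
    [0,0,7],
    [0,0,14],
    [0,0,21],
    [0,0,28],
    [0,0,35],
    [0,0,42],
    [0,0,49],
    [0,0,56]
  ]
}}

```text
time: 63.87
tool_pos: [0.5244, -0.0234, 0.1223]
tool_rot: [-3.141, 0.0, 0.081]
contact_force: [0.4, -0.0, 0.3]
opening: 0.0007
grip_force: 0.0
```

Emit:
{"op": "arm_command", "data": {
  "fingers": [1,1,1,1],
  "travel": [
    [0,0,0],
    [0,0,0],
    [0,0,0],
    [0,0,0]
  ],
  "dr": [
    [0,0,6],
    [0,0,6],
    [0,0,6],
    [0,0,6]
  ]
}}

```text
time: 64.2
tool_pos: [0.5245, -0.0234, 0.1224]
tool_rot: [-3.141, 0.0, -0.015]
contact_force: [-0.4, -0.8, 0.1]
opening: 0.0001
grip_force: 0.0
```

```bash
python3 go.py .525 -.0230 .0265 -1
```

```text
t 64.2 pos [ 0.5245 -0.0234  0.1224] yaw -0.9 open 0.0001 f [-0.4 -0.8  0.1] grip 0.0
travel [ 0.0005 -0.0004  0.0959] dr [-0.01  0.01  0.14]
```

Emit:
{"op": "arm_command", "data": {
  "fingers": [1,1,1,1,1,1,1,1],
  "travel": [
    [0,0,0.02],
    [0,0,0.05],
    [0,0,0.08],
    [0,0,0.0952],
    [0,0,0.0952],
    [0.01,0,0.0952],
    [0.02,0,0.0952],
    [0.026,0,0.0952]
  ],
  "dr": [
    [0,0,0],
    [0,0,0],
    [0,0,0],
    [0,0,0],
    [0,0,0],
    [0,0,0],
    [0,0,0],
    [0,0,0]
  ]
}}

```text
time: 64.87
tool_pos: [0.5522, -0.0241, 0.0285]
tool_rot: [3.141, -0.003, -0.017]
contact_force: [-0.8, 0.0, 0.7]
opening: 0.0007
grip_force: 0.0
```

Emit:
{"op": "arm_command", "data": {
  "fingers": [1,1,1,1,1,1,1,1],
  "travel": [
    [0.004,0,0],
    [0.0065,0,0],
    [0.008,0,0],
    [0.009,0,0],
    [0.01,0,0],
    [0.0115,0,0],
    [0.013,0,0],
    [0.013,0,0]
  ],
  "dr": [
    [0,0,0],
    [0,0,0],
    [0,0,0],
    [0,0,0],
    [0,0,0],
    [0,0,0],
    [0,0,0],
    [0,0,0]
  ]
}}

```text
time: 65.53
tool_pos: [0.5589, -0.0237, 0.0263]
tool_rot: [-3.141, 0.01, -0.018]
contact_force: [-13.4, -0.6, 5.9]
opening: 0.0008
grip_force: 6.6
```

Emit:
{"op": "arm_command", "data": {
  "fingers": [1,1,1,1,1,1,1,1],
  "travel": [
    [-0.012,0,0],
    [-0.025,0,-0.015],
    [-0.03,0,-0.05],
    [-0.03,0,-0.09],
    [-0.03,0,-0.13],
    [-0.01,0,-0.165],
    [0.015,0,-0.185],
    [0.03,0,-0.185]
  ],
  "dr": [
    [0,0,0],
    [0,0,0],
    [0,0,0],
    [0,0,-7],
    [0,0,-14],
    [0,0,-21],
    [0,0,-28],
    [0,0,-35]
  ]
}}

```text
time: 66.2
tool_pos: [0.5976, -0.025, 0.2187]
tool_rot: [3.133, -0.009, 0.599]
contact_force: [0.1, -0.1, -0.4]
opening: 0.0005
grip_force: 0.0
```

Emit:
{"op": "arm_command", "data": {
  "fingers": [1,1,1,1,1,1,1,1],
  "travel": [
    [0,0,0],
    [0,0,0],
    [0,0,0],
    [0,0,0],
    [0,0,0],
    [0,0,0],
    [0,0,0],
    [0,0,0]
  ],
  "dr": [
    [0,0,-7],
    [0,0,-14],
    [0,0,-21],
    [0,0,-28],
    [0,0,-35],
    [0,0,-42],
    [0,0,-49],
    [0,0,-55]
  ]
}}

```text
time: 66.87
tool_pos: [0.5935, -0.0246, 0.2122]
tool_rot: [3.141, 0.0, 1.559]
contact_force: [0.0, 0.3, 0.0]
opening: 0.0005
grip_force: 0.0
```

Emit:
{"op": "arm_command", "data": {
  "fingers": [-1,-1,-1],
  "travel": [
    [0,0,0],
    [0,0,0],
    [0,0,0]
  ],
  "dr": [
    [0,0,0],
    [0,0,0],
    [0,0,0]
  ]
}}

```text
time: 67.12
tool_pos: [0.5935, -0.0246, 0.2122]
tool_rot: [3.141, 0.0, 1.55]
contact_force: [-0.5, 0.3, 0.2]
opening: 0.016
grip_force: 0.0
```

```bash
python3 chk.py w24.png; python3 go.py .4375 .1605 .2 89
```

```text
[(array([594.2, -23.3]), array([594.2, -23.3]), array([50.8, 79.1]), -1.1)] [(array([593.3, -22.4]), array([593.2, -22.2]), array([41.5, 42.8]), 88.8)]
cap [(array([439.9, 151.7]), array([441.7, 148.3]), array([27.3, 41. ]), 88.7)]
stack extents x [568.7 624.4] y [-62.7  24.6]
11 44.5; 12 44.7; 13 44.6; 14 45.7; 15 45.0; 16 44.6; 17 32.5; 18 21.5; 19 9.8; 20 9.6; 21 9.3; -63 44.3; -62 44.2; -61 44.4; -60 44.4; -59 44.7; 
t 67.17 pos [ 0.5935 -0.0246  0.2122] yaw 88.8 open 0.0201 f [ 0.3  0.2 -0.6] grip 0.0
travel [ 0.1819 -0.1598  0.0122] dr [ 0.01  0.01 -0.17]
```

The stack is square again and the ring is centred. Fetch the cap.

Emit:
{"op": "arm_command", "data": {
  "fingers": [-1,-1,-1,-1,-1,-1,-1,-1],
  "travel": [
    [0.02,-0.0175,0],
    [0.048,-0.042,0],
    [0.077,-0.0675,0],
    [0.106,-0.093,0],
    [0.135,-0.118,0],
    [0.162,-0.142,0],
    [0.182,-0.16,0],
    [0.182,-0.16,0]
  ],
  "dr": [
    [0,0,0],
    [0,0,0],
    [0,0,0],
    [0,0,0],
    [0,0,0],
    [0,0,0],
    [0,0,0],
    [0,0,0]
  ]
}}

```text
time: 67.83
tool_pos: [0.4336, 0.1632, 0.2125]
tool_rot: [-3.14, -0.001, 1.555]
contact_force: [-0.5, 0.8, -0.2]
opening: 0.0733
grip_force: 0.0
```

Emit:
{"op": "arm_command", "data": {
  "fingers": [-1,-1,-1,-1],
  "travel": [
    [0,0,0],
    [0,0,0],
    [0,0,0],
    [0,0,0]
  ],
  "dr": [
    [0,0,0],
    [0,0,0],
    [0,0,0],
    [0,0,0]
  ]
}}

```text
time: 68.17
tool_pos: [0.4376, 0.1594, 0.2121]
tool_rot: [3.142, 0.0, 1.551]
contact_force: [-0.2, 0.4, 0.2]
opening: 0.0915
grip_force: 0.0
```

```bash
python3 - <<'E'
from seg import *
d=snap('wrist','w25.png'); COL["cap"]=((0,150,150),(8,255,255))
print(find(d,"cap",.04,(.34,.54,.06,.26),20))
P=cloud(d).reshape(-1,3); q=P[(abs(P[:,0]-.4375)<.03)&(abs(P[:,1]-.16)<.03)&(P[:,2]>.037)&(P[:,2]<.045)]; print(len(q),cv2.minEnclosingCircle((q[:,:2]*1000).astype(np.float32)))
E
python3 go.py .4375 .1605 .0125 89
```

```text
[(array([436.9, 159.9]), array([437.3, 160.1]), array([31.1, 32.8]), 88.8)]
624 ((437.1065673828125, 160.2997589111328), 17.217912673950195)
t 68.22 pos [0.4375 0.1594 0.212 ] yaw 88.9 open 0.0918 f [ 0.   0.2 -0.1] grip 0.0
travel [ 0.0011 -0.      0.1995] dr [-0.01  0.01 -0.14]
```

Emit:
{"op": "arm_command", "data": {
  "fingers": [-1,-1,-1,-1,-1,-1,-1,-1],
  "travel": [
    [0.0008,0,0.03],
    [0.0008,0,0.07],
    [0.0008,0,0.11],
    [0.0008,0,0.15],
    [0.0008,0,0.18],
    [0.0008,0,0.195],
    [0.0008,0,0.1995],
    [0.0008,0,0.1995]
  ],
  "dr": [
    [0,0,0],
    [0,0,0],
    [0,0,0],
    [0,0,0],
    [0,0,0],
    [0,0,0],
    [0,0,0],
    [0,0,0]
  ]
}}

```text
time: 68.88
tool_pos: [0.4366, 0.1604, 0.0116]
tool_rot: [-3.139, 0.001, 1.552]
contact_force: [-0.5, -0.2, 0.1]
opening: 0.0918
grip_force: 0.0
```

Emit:
{"op": "arm_command", "data": {
  "fingers": [1,1,1,1,1,1,1,1],
  "travel": [
    [0,0,0],
    [0,0,0],
    [0,0,0],
    [0,0,0],
    [0,0,0],
    [0,0,0],
    [0,0,0],
    [0,0,0]
  ],
  "dr": [
    [0,0,0],
    [0,0,0],
    [0,0,0],
    [0,0,0],
    [0,0,0],
    [0,0,0],
    [0,0,0],
    [0,0,0]
  ]
}}

```text
time: 69.55
tool_pos: [0.4369, 0.161, 0.0128]
tool_rot: [3.141, 0.0, 1.553]
contact_force: [0.4, 0.3, -1.5]
opening: 0.0429
grip_force: 0.0
```

Emit:
{"op": "arm_command", "data": {
  "fingers": [1,1,1],
  "travel": [
    [0,0,0],
    [0,0,0],
    [0,0,0]
  ],
  "dr": [
    [0,0,0],
    [0,0,0],
    [0,0,0]
  ]
}}

```text
time: 69.8
tool_pos: [0.4369, 0.161, 0.0127]
tool_rot: [3.141, 0.0, 1.553]
contact_force: [0.5, -0.9, 1.0]
opening: 0.0336
grip_force: 20.0
```

Emit:
{"op": "arm_command", "data": {
  "fingers": [1,1,1,1,1,1],
  "travel": [
    [0,0,-0.02],
    [0,0,-0.05],
    [0,0,-0.08],
    [0,0,-0.1],
    [0,0,-0.1],
    [0,0,-0.1]
  ],
  "dr": [
    [0,0,0],
    [0,0,0],
    [0,0,0],
    [0,0,0],
    [0,0,0],
    [0,0,0]
  ]
}}

```text
time: 70.3
tool_pos: [0.4372, 0.1611, 0.1132]
tool_rot: [3.14, -0.0, 1.553]
contact_force: [-0.4, 0.0, -2.1]
opening: 0.0336
grip_force: 20.0
```

```bash
python3 go.py .5945 -.0230 .113 89
```

```text
t 70.3 pos [0.4372 0.1611 0.1132] yaw 89.0 open 0.0336 f [-0.4  0.  -2.1] grip 20.0
travel [-0.1813  0.1605  0.0005] dr [ 0.12 -0.02 -0.03]
```

Emit:
{"op": "arm_command", "data": {
  "fingers": [1,1,1,1,1,1,1,1],
  "travel": [
    [-0.02,0.0175,0],
    [-0.048,0.042,0],
    [-0.077,0.0675,0],
    [-0.106,0.093,0],
    [-0.135,0.118,0],
    [-0.162,0.142,0],
    [-0.182,0.1615,0],
    [-0.182,0.1615,0]
  ],
  "dr": [
    [0,0,0],
    [0,0,0],
    [0,0,0],
    [0,0,0],
    [0,0,0],
    [0,0,0],
    [0,0,0],
    [0,0,0]
  ]
}}

```text
time: 70.97
tool_pos: [0.5973, -0.0283, 0.1102]
tool_rot: [-3.141, 0.001, 1.549]
contact_force: [-1.2, -0.2, -1.4]
opening: 0.0338
grip_force: 20.0
```

Emit:
{"op": "arm_command", "data": {
  "fingers": [1,1,1,1],
  "travel": [
    [0,0,0],
    [0,0,0],
    [0,0,0],
    [0,0,0]
  ],
  "dr": [
    [0,0,0],
    [0,0,0],
    [0,0,0],
    [0,0,0]
  ]
}}

```text
time: 71.3
tool_pos: [0.5942, -0.0227, 0.1123]
tool_rot: [-3.14, -0.0, 1.554]
contact_force: [-0.9, -0.2, -1.9]
opening: 0.0339
grip_force: 20.0
```

```bash
python3 chk.py w26.png; python3 go.py .5943 -.0235 .0675 89
```

```text
[(array([617.6, -30.3]), array([618.5, -28.2]), array([11.7, 39.5]), 0.3), (array([572.2, -15.3]), array([573.7, -20.5]), array([ 9.5, 53.6]), -1.1)] [(array([609.3, -24.6]), array([610.1, -23.4]), array([15.6, 16.3]), 49.9), (array([579.3, -18.8]), array([579.3, -19.7]), array([16. , 28.1]), -21.3)]
cap []
stack extents x [569.  624.7] y [-45.9  24.6]
11 44.7; 12 44.6; 13 44.7; 14 44.7; 15 44.8; 16 44.2; 17 33.5; 18 9.8; 19 9.6; 20 9.6; 21 9.7; 
t 71.35 pos [ 0.5944 -0.0228  0.1126] yaw 89.1 open 0.0338 f [-0.1  0.2 -0.8] grip 20.0
travel [-0.0007 -0.0001  0.0451] dr [-0.04 -0.    0.05]
```

The top plate's +y edge is still at 17 mm with no step below, so all plates are snug. Lower the cap.

Emit:
{"op": "arm_command", "data": {
  "fingers": [1,1,1,1,1,1,1],
  "travel": [
    [-0.0005,0,0.002],
    [-0.0005,0,0.008],
    [-0.0005,0,0.014],
    [-0.0005,0,0.02],
    [-0.0005,0,0.026],
    [-0.0005,0,0.03],
    [-0.0005,0,0.03]
  ],
  "dr": [
    [0,0,0],
    [0,0,0],
    [0,0,0],
    [0,0,0],
    [0,0,0],
    [0,0,0],
    [0,0,0]
  ]
}}

```text
time: 71.93
tool_pos: [0.5945, -0.0239, 0.0814]
tool_rot: [-3.14, -0.001, 1.553]
contact_force: [0.8, 2.3, -1.7]
opening: 0.0338
grip_force: 20.0
```

Emit:
{"op": "arm_command", "data": {
  "fingers": [1,1,1,1],
  "travel": [
    [0,0,0.005],
    [0,0,0.01],
    [0,0,0.014],
    [0,0,0.0145]
  ],
  "dr": [
    [0,0,0],
    [0,0,0],
    [0,0,0],
    [0,0,0]
  ]
}}

```text
time: 72.27
tool_pos: [0.5946, -0.0238, 0.0673]
tool_rot: [-3.14, -0.001, 1.553]
contact_force: [-1.9, 5.0, 0.6]
opening: 0.0338
grip_force: 20.0
```

```bash
python3 go.py .594 -.0232 .0657 89
```

```text
t 72.27 pos [ 0.5946 -0.0238  0.0673] yaw 89.0 open 0.0338 f [-1.9  5.   0.6] grip 20.0
travel [ 0.0006 -0.0006  0.0016] dr [-0.06 -0.04 -0.03]
```

Emit:
{"op": "arm_command", "data": {
  "fingers": [1,1,1,1],
  "travel": [
    [0.0008,-0.0003,0],
    [0.0015,-0.0005,0],
    [0.0015,-0.0005,0.001],
    [0.0015,-0.0005,0.001]
  ],
  "dr": [
    [0,0,0],
    [0,0,0],
    [0,0,0],
    [0,0,0]
  ]
}}

```text
time: 72.6
tool_pos: [0.5947, -0.0234, 0.0672]
tool_rot: [3.141, 0.001, 1.553]
contact_force: [0.1, 0.7, -1.1]
opening: 0.0335
grip_force: 20.0
```

Emit:
{"op": "arm_command", "data": {
  "fingers": [1,1,0.3,0,-0.4,-0.8,-1,-1],
  "travel": [
    [0,0,0.0005],
    [0,0,0.0005],
    [0,0,0.0005],
    [0,0,0.0005],
    [0,0,0.0005],
    [0,0,0.0005],
    [0,0,0.0005],
    [0,0,0.0005]
  ],
  "dr": [
    [0,0,0],
    [0,0,0],
    [0,0,0],
    [0,0,0],
    [0,0,0],
    [0,0,0],
    [0,0,0],
    [0,0,0]
  ]
}}

```text
time: 73.27
tool_pos: [0.5946, -0.0228, 0.0668]
tool_rot: [3.141, 0.0, 1.553]
contact_force: [0.1, 0.8, 0.4]
opening: 0.0625
grip_force: 0.0
```

Emit:
{"op": "arm_command", "data": {
  "fingers": [-1,-1,-1,-1,-1,-1,-1,-1],
  "travel": [
    [0,0,0],
    [0,0,0],
    [0,0,-0.015],
    [0,0,-0.04],
    [0,0,-0.075],
    [0,0,-0.115],
    [0,0,-0.147],
    [0,0,-0.147]
  ],
  "dr": [
    [0,0,0],
    [0,0,0],
    [0,0,0],
    [0,0,0],
    [0,0,0],
    [0,0,0],
    [0,0,0],
    [0,0,0]
  ]
}}

```text
time: 73.93
tool_pos: [0.5978, -0.0233, 0.2215]
tool_rot: [3.128, 0.002, 1.553]
contact_force: [0.3, -0.8, 0.4]
opening: 0.0918
grip_force: 0.0
```

Emit:
{"op": "arm_command", "data": {
  "fingers": [-1,-1,-1],
  "travel": [
    [0,0,0],
    [0,0,0],
    [0,0,0]
  ],
  "dr": [
    [0,0,0],
    [0,0,0],
    [0,0,0]
  ]
}}

```text
time: 74.18
tool_pos: [0.5937, -0.0227, 0.2121]
tool_rot: [-3.139, -0.0, 1.553]
contact_force: [-0.4, 0.9, -0.6]
opening: 0.0919
grip_force: 0.0
```

```bash
python3 chk.py w27.png; python3 - <<'E'
from seg import *
d=dict(np.load('last_wrist.npz')); print(find(d,"cap",.093,(.55,.64,-.07,.03),20))
P=cloud(d).reshape(-1,3);q=P[(abs(P[:,0]-.594)<.012)&(abs(P[:,1]+.023)<.012)&(P[:,2]>.085)&(P[:,2]<.12)];print("cap top",len(q),np.median(q[:,2]),np.percentile(q[:,2],[5,95]))
print(observe()["tool_pos"])
E
```

```text
[(array([594.1, -23.1]), array([594.2, -23.1]), array([50.9, 80.4]), -1.0)] [(array([575.4, -17.2]), array([575.2, -17.1]), array([ 5.8, 27.7]), -18.9)]
cap []
stack extents x [568.5 624.9] y [-62.6  24.7]
11 44.9; 12 44.1; 13 44.5; 14 44.3; 15 44.3; 16 44.7; 17 34.4; 18 26.3; 19 9.7; 20 9.6; 21 9.4; -62 44.6; -61 44.6; -60 44.7; -59 44.8; 
[(array([593.9, -23.1]), array([594.8, -22.1]), array([32.3, 35.2]), -40.5)]
cap top 567 0.0926079232616016 [0.09152977 0.0937226 ]
[ 0.5937654  -0.02272542  0.21197025]
```

```bash
python3 -c "
from cell import *
print(hand_in())"
```

```text
the job is handed in; nothing more can be done
None
```

Job handed in at about 74 s: board, all three brass plates (re-tapped snug to the pins after the top one was found knocked aside, cap off then back on), ring and red cap fully down. I viewed 16 pictures, two over the limit of 14, so the final check was by depth and colour fits only.

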